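Make up two car-charger kits from the bench stock

ROBOT

A 6-joint arm with a two-finger parallel gripper is mounted at the origin on the work surface. World frame = base frame: x ahead of the robot, y to its left, z up, the work surface at z = 0. Lengths are in mm, angles in rad, forces in N, time in s.
With the tool pointing down it reaches from about 275 to 1000 mm from the base axis. Payload 8.4 kg.
Tool frame: the origin (TCP) lies at the very end of the fingers, on their centre line; the grasp point (between the pads) lies 19 mm behind it; z points along the fingers, y is the direction in which the jaws open and shut (so a half turn about z gives the same grasp; the last joint's range is limited). The gripper opens to 85 mm and grips with 20 to 120 N. Pads are 22 mm wide; open, the fingers measure 114 mm over their backs; the gripper's body (76 mm by 85 mm) begins 54 mm behind the grasp point. The pads swing forward as they close: fully open they stand 13 mm farther back than shut.
Start: joints at [-1.215, 0.353, 1.633, -0, 1.155, -0.002], TCP at [218.883, -585.421, 231.281] pointing down, gripper open.
Joint ranges: [-2.63, 2.63], [-0.92, 2.1], [0.06, 2.66], [-1.3, 4.44], [0, 2.69], [-3.02, 3.02]. Speed limits (rad/s): [2.22, 2.22, 2.79, 3.14, 3.14, 3.14].

INTERFACE

Orientations are given as [roll, pitch, yaw] about the fixed x, y, z axes, in that order (R = Rz(yaw) Ry(pitch) Rx(roll)).
In Python, from rig import r gives the robot as it stands.
- The arm moves only by the tool move_arm, never from a script. Its argument "increments" is a list of rows, each an object of numbers: "tx", "ty", "tz": the shift along the tool's x, y, z in cm; "rx", "ry", "rz": the turn, a rotation vector about the tool's x, y, z in degrees; "gripper": the gripper's target within -1 to 1 (fully open at 1, half-way at 0, shut at -1). A call has 1 to 12 rows; each row shifts and turns the commanded pose from where the row before left it, along the tool's axes as they then stand; what a row does not reach is not made up. A row lasts 1/10 s, in which the tool goes at most 50 mm and 8.59 degrees, less where a joint would pass 70% of its speed; a pose out of reach is approached as far as the arm can. A call is refused whole if a number of a shift passes 5 or a number of a turn 8.59, either way. A call with a gripper value outside its range is refused whole. The fingers move at their own pace and stop on an object; "squeeze" is the grip in N (left out, the last holds). Time passes only in rows, so rows that do not move let the fingers close. It gives the time, the measured TCP pose, the force and the opening at its end, in the units of the state.
- r.sense(): the state, without advancing time (a new reading comes with each control period).
- r.grab_frame(name): name is "scene" or "top"; returns (picture, depth): 400x640x3 uint8, red, green, blue; 400x640 float32, mm along the optical axis (not along the pixel's ray), 0 where there is no reading.
- r.camera_model(name): a dict with "fx", "fy", "cx", "cy" (pixels), "k1" (the pictures are not rectified: a ray, as slopes to the right and down, at radius r is drawn at 1 + k1 r^2 times it, then the intrinsics apply), "R" (3x3) and "t" (3): a world point X has camera coordinates R X + t. Camera axes: x right, y down, z forward; pixel columns grow to the right and rows downward; lengths in mm; the calibration is good to about 2 mm. A picture is of the moment at which its call begins. camera_model takes no time and is no camera call.
- r.sign_off(): hands the job in, once; it reports no verdict.
Trained networks look in the newest picture that a camera, given by its name, has taken for a name from the list of things; names that differ only in an ending like _2 or _b are one class to them, and where a whole thing is asked for, a point or a joint stands for the part that bears it (a point fixed in the world has none). Each returns a list of dicts, best first, with "confidence" (0 to 1); they miss things now and then, are a little off and sometimes report something else, mostly with a low value. They report only what shows in the picture. A call takes as long as a camera call. They do not tell look-alikes from the thing itself.
- r.cut_out(query, camera): "mask" (400x640 bool, what is visible of it) and "bbox" ([left, top, right, bottom] in pixels, round what is visible of it).
- r.place_of(query, camera): "location" ([row, column] in pixels: a listed point, or the origin of a listed thing).
The state is a dict: "clock": time; "qpos": joint angles; "qvel": joint speeds; "joint_efforts": joint torques, N m; "eef_pos": TCP position; "tcp_rot": TCP orientation; "contact_force": force on the tool from outside, world axes, zero at the start; "wrist_torque": the same for the moment, N m; "opening": opening from 0.0 (shut) to 1.0 (fully open).
Only numpy, scipy, OpenCV 4.12 (cv2) and the standard library are available. Lean on these libraries where they do the work, as an engineer would, in place of code of your own. Each camera call takes 0.05 s, during which the arm holds its last target. There are 200 camera calls.

TASK

Make up two kits. Blue tray: the orange-headed charger in the narrow pocket and the green circuit board in the wide pocket; yellow tray: the teal-headed charger in the narrow pocket and the red carton in the wide pocket, everything lying flat on the tray floor. To get at the red carton, first lift the brown carton off and set it on the rubber mat, and once the red carton is in its tray put the brown one back on the middle of the white stock carton. Set things down gently without dropping them, and leave the purple board where it is.

Things in the scene. Friction and masses are not known exactly. Their poses are not given: they have to be found in the camera images.
- blue_tray: blue plastic kit tray, fixed to the bench, 118 x 162 mm outside (its x by y), rim 10 mm high, floor 3 mm thick, walls 4 mm. A white divider parallel to its x axis, as high as the rim, splits it into a narrow pocket (inside 110 x 60 mm, centred at y = -47 mm) and a wide pocket (inside 110 x 90 mm, centred at y = +32 mm). Origin: centre of its underside, on the bench; z up.
- yellow_tray: yellow plastic kit tray, fixed to the bench, 118 x 162 mm outside (its x by y), rim 10 mm high, floor 3 mm thick, walls 4 mm. A white divider parallel to its x axis, as high as the rim, splits it into a narrow pocket (inside 110 x 60 mm, centred at y = -47 mm) and a wide pocket (inside 110 x 90 mm, centred at y = +32 mm). Origin: centre of its underside, on the bench; z up.
- mat: black-grey rubber mat, 90 x 80 x 3 mm (x by y by z), fixed on the bench: the place to set a carton aside. Origin: centre of its underside.
- stock_base: white carton with a grey stripe, fixed on the bench, bottom of the stock stack, 120 x 90 x 30 mm (x by y by z), flat top 30 mm above its origin, which is the centre of its underside. At the start the red carton lies on it and the brown carton on the red one, all roughly centred and aligned.
- red_carton: loose closed red carton with a thin black stripe, 84 x 60 x 30 mm (x by y by z), in the middle of the stack. Origin: centre of its underside; z up. About 120 g.
- brown_carton: loose closed brown cardboard carton with a pale tape strip, 60 x 44 x 28 mm (x by y by z), on top of the stack. Origin: centre of its underside; z up. About 70 g.
- orange_charger: loose car charger with its head orange, lying on its side: black barrel 28 mm across along its x axis, square orange head 30 mm wide and 28 mm high, which keeps it from rolling, at its +x end (x = 12 to 36 mm), barrel and small nose to x = -36 mm (steel tip to -41 mm). 28 mm high as it lies. Origin: on its underside, mid-length (under the black barrel); z up. About 60 g. Grip it across y.
- teal_charger: loose car charger with its head teal, lying on its side: black barrel 28 mm across along its x axis, square teal head 30 mm wide and 28 mm high, which keeps it from rolling, at its +x end (x = 12 to 36 mm), barrel and small nose to x = -36 mm (steel tip to -41 mm). 28 mm high as it lies. Origin: on its underside, mid-length (under the black barrel); z up. About 60 g. Grip it across y.
- green_board: loose green circuit board, 46 x 30 x 4 mm (its x by y by z), carrying a silver metal socket 28 x 20 mm in the middle, whose top is 18 mm above the underside (the socket can be gripped across y, 20 mm wide, from 4 to 18 mm high). Origin: centre of the underside; z up. About 35 g.
- purple_board: loose purple circuit board, 46 x 30 x 4 mm (its x by y by z), carrying a silver metal socket 28 x 20 mm in the middle, whose top is 18 mm above the underside (the socket can be gripped across y, 20 mm wide, from 4 to 18 mm high). Origin: centre of the underside; z up. About 35 g. Not wanted in either kit: leave it where it lies.
Mind the look-alikes: they are no part of the job. Of the things like the yellow_tray, leave any that is pink; of the rest the smaller one is meant.

How it is judged:
By the outcome, as a careful person would: the job done as asked, in the order asked, and still so for the second after the job is handed in, with the robot touching nothing.
It also fails if it takes over 144 s, if anything falls off the work surface, if the arm or the gripper's body presses on something with over 40 N, if the wrist force passes 120 N, or if a joint passes its speed limit or range.

## Working session

There is one attempt and no reset: what is moved stays moved. The work goes in short steps, Python scripts to look and compute and a tool call to move; the robot and the scene stay as the last step left them, time stands still between calls to the robot, and variables do not carry over. Pictures are saved under pics/ and viewed, about 12 in all and at most 16, crops included, and the job is handed in when it is done.

Besides the shell and the picture viewer there is one more tool, called after "Request:" in YAML: its name, and indented under it one key for each argument. move_arm: Moves the arm, as the interface text tells. Its arguments: {"type":"object","properties":{"increments":{"type":"array","items":{"type":"object","properties":{"tx":{"type":"number"},"ty":{"type":"number"},"tz":{"type":"number"},"rx":{"type":"number"},"ry":{"type":"number"},"rz":{"type":"number"},"gripper":{"type":"number"}}}},"squeeze":{"type":"number"}},"required":["increments"]}

```bash
ls; mkdir -p pics
python3 - <<'E'
from rig import r
import cv2
for n in("scene","top"):
    p,d=r.grab_frame(n); cv2.imwrite(f"pics/{n}0.png",p[:,:,::-1]); 
    m=r.camera_model(n); print(n,m)
print(r.sense())
E
```

```text
pics
scene {'fx': 376.60554254417013, 'fy': 376.60554254417013, 'cx': 319.46795760245175, 'cy': 195.91402493883928, 'k1': -0.017650740467595027, 'R': array([[ 0.00918959,  0.99995033,  0.00385775],
       [ 0.76929589, -0.00460511, -0.63887606],
       [-0.63882656,  0.00883876, -0.7693    ]]), 't': array([  55.6098184 , -284.01131623, 1287.24159178])}
top {'fx': 409.3008451027416, 'fy': 409.3008451027416, 'cx': 319.81510002540324, 'cy': 197.11386155091273, 'k1': -0.0510613152280637, 'R': array([[ 0.01364436, -0.99972531, -0.01905612],
       [-0.99779858, -0.01237617, -0.06515237],
       [ 0.06489864,  0.01990313, -0.99769336]]), 't': array([ -62.33378356,  439.81132491, 1141.45233261])}
{'clock': 0.1, 'qpos': array([-1.21539434e+00,  3.53585202e-01,  1.63405694e+00, -4.13563125e-06,
        1.15518658e+00, -2.41366569e-03]), 'qvel': array([ 4.34137285e-04, -3.43288328e-04, -2.99891006e-03,  1.41223511e-04,
        1.03762723e-03, -9.85096597e-05]), 'joint_efforts': array([ 8.85851859e-04, -6.06360483e+01, -3.42825723e+01,  3.01275122e-05,
        3.96266652e-03,  1.66266318e-06]), 'eef_pos': array([ 218.73726418, -585.02327303,  230.63401508]), 'tcp_rot': array([-3.14035658e+00,  7.98040644e-07,  3.57817325e-01]), 'contact_force': array([0.1698854 , 0.07647789, 0.35829638]), 'wrist_torque': array([ 0.01804854,  0.00864057, -0.037499  ]), 'opening': 0.9961712780157175}
```

View pics/top0.png

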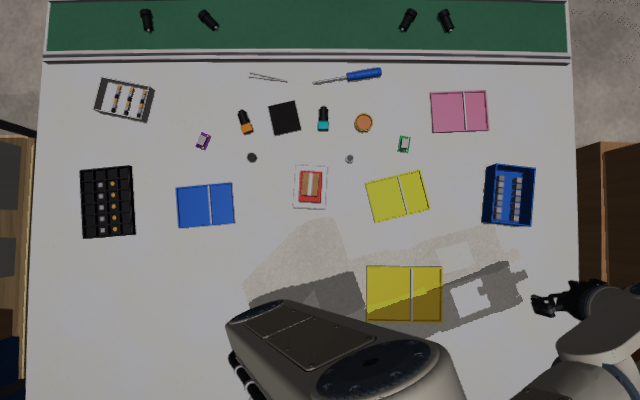

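View pics/scene0.png

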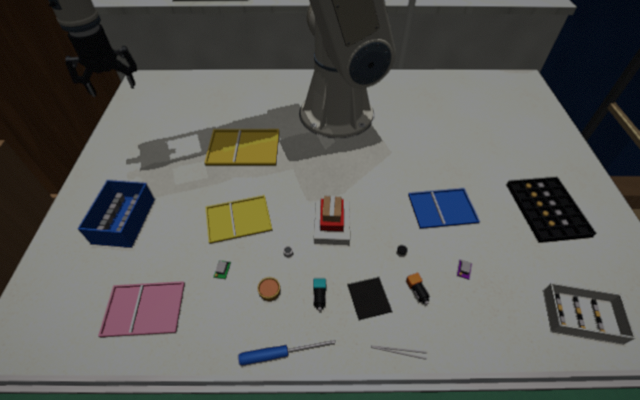

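```bash
cat > h.py <<'E'
from rig import r
import numpy as np, cv2
def undist(n,uv):
    m=r.camera_model(n); uv=np.atleast_2d(np.asarray(uv,float))
    p=(uv-[m["cx"],m["cy"]])/[m["fx"],m["fy"]]; q=p.copy()
    for _ in range(8): q=p/(1+m["k1"]*(q**2).sum(1,keepdims=True))
    return m,np.c_[q,np.ones(len(q))]
def onplane(n,uv,z):
    m,q=undist(n,uv); d=q@m["R"]; c=-m["R"].T@m["t"]
    return c+d*((z-c[2])/d[:,2])[:,None]
def cloud(n,uv,depth):
    m,q=undist(n,uv); return (q*np.asarray(depth)[:,None]-m["t"])@m["R"]
def proj(n,X):
    m=r.camera_model(n); c=np.atleast_2d(X)@m["R"].T+m["t"]; p=c[:,:2]/c[:,2:]
    return p*(1+m["k1"]*(p**2).sum(1,keepdims=True))*[m["fx"],m["fy"]]+[m["cx"],m["cy"]]
def px(mask):
    v,u=np.nonzero(mask); return np.c_[u,v]
def rect(xy):
    (c,s,a)=cv2.minAreaRect(xy.astype(np.float32)); return np.round(c,1),np.round(s,1),round(a,1)
E
python3 - <<'E'
from h import *
p,d=r.grab_frame("top")
H=dict(blue_tray=10,yellow_tray=10,mat=3,stock_base=30,red_carton=60,brown_carton=88,orange_charger=28,teal_charger=28,green_board=4,purple_board=4)
for k,h in H.items():
    for o in r.cut_out(k,"top")[:4]:
        u=px(o["mask"]); 
        if len(u)<5: continue
        X=cloud("top",u,d[u[:,1],u[:,0]])
        P=onplane("top",u,h)
        print(k,round(o["confidence"],2),np.round(o["bbox"]),len(u),"z",np.round(np.percentile(X[:,2],[5,50,95]),1),"plane",*rect(P[:,:2]),"cloud",*rect(X[:,:2]), "mean",np.round(P[:,:2].mean(0),1))
big=cv2.resize(p[85:245,165:445],None,fx=2.8,fy=2.8,interpolation=cv2.INTER_CUBIC)
cv2.imwrite("pics/crop1.png",big[:,:,::-1])
E
```

```text
blue_tray 0.65 [178. 184. 233. 227.] 2325 z [-0.7  3.4 10.7] plane [413.2 272.7] [118.2 167. ] 6.0 cloud [419.2 142.4] [123.5 439.8] 2.1 mean [414.  272.2]
yellow_tray 0.91 [429.  92. 490. 133.] 2272 z [-1.1  3.  10.3] plane [ 694.8 -455.3] [121.3 165.2] 3.0 cloud [ 592.4 -285.8] [173.9 587.8] 31.2 mean [ 693.6 -453. ]
yellow_tray 0.83 [365. 170. 428. 220.] 2396 z [-1.1  3.1 10.2] plane [ 446.1 -274.1] [118.9 166.1] 14.3 cloud [ 430.7 -213.4] [119.6 291.4] 14.3 mean [ 446.  -274.7]
yellow_tray 0.71 [367. 266. 442. 327.] 4407 z [ 0.1  4.1 13.8] plane [ 172.9 -295.1] [160.9 217.5] 0.6 cloud [ 196.9 -230.3] [399.  213.4] 69.9 mean [ 172.4 -295. ]
yellow_tray 0.33 [172. 185. 234. 227.] 2449 z [-1.   3.3 10.7] plane [413.1 272.2] [121.8 173. ] 5.3 cloud [419.7 143.4] [125.3 441.6] 2.2 mean [413.2 270.8]
mat 0.63 [268. 101. 300. 133.] 839 z [-0.8  2.7  6.2] plane [670.   51.4] [91.1 80.3] 14.7 cloud [534.2  11.7] [374.8  81.5] 16.2 mean [670.3  51.1]
stock_base 0.94 [292. 164. 326. 210.] 627 z [25.9 29.7 33.8] plane [468.2 -29.1] [ 89.3 120.5] 85.3 cloud [447.  -28.7] [166.9  95. ] 2.4 mea
[... 1039 characters left out ...]
 [30.2 44.5] 68.6 cloud [496.7 103.2] [447.5  45.8] 60.2 mean [595.9 277.5]
green_board 0.55 [402. 134. 411. 150.] 113 z [ 1.9 15.3 20.6] plane [ 598.3 -295.8] [23. 38.] 89.9 cloud [ 598.7 -294.4] [21.5 40.3] 85.1 mean [ 598.8 -295.2]
green_board 0.52 [294. 171. 322. 205.] 295 z [40.  59.6 78.6] plane [471.3 -26.6] [88.8 65.6] 0.7 cloud [465.8 -29.8] [63.8 83.9] 87.1 mean [459.2 -31.4]
purple_board 0.63 [195. 135. 209. 150.] 147 z [ 1.  13.8 20.1] plane [601.8 286.5] [30.7 43. ] 65.1 cloud [497.8 106.2] [453.9  43.6] 60.1 mean [602.2 285.7]
purple_board 0.52 [294. 171. 322. 203.] 238 z [52.3 59.6 64.3] plane [471.3 -25.1] [88.9 62.9] 0.8 cloud [466.5 -26.6] [85.2 62.3] 0.7 mean [455.8 -24.9]
```

View pics/crop1.png

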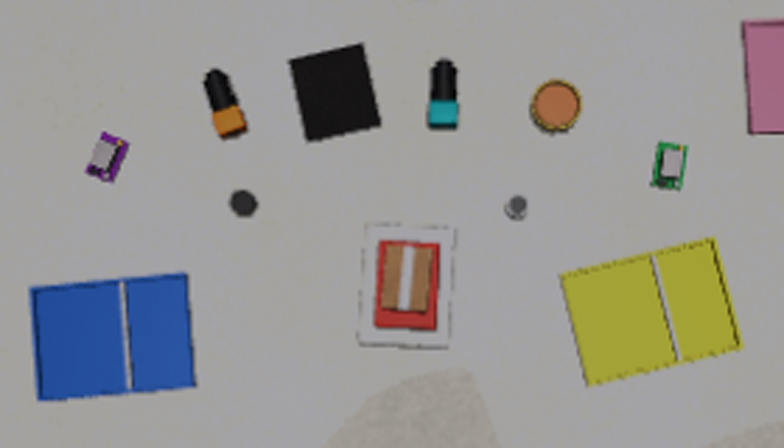

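Top view: blue tray (206,205), yellow candidates are (397,196) small, (404,294) larger, (459,111) pink, so I take (397,196). The narrow pockets are on the right (−y) in both trays. Orange charger is at (245,122), teal at (323,119) (heads toward the robot), green board (404,144), purple (203,141), mat (284,118), stack (310,187). The crop agrees. Next I refine the poses by colour.

```bash
cat >> h.py <<'E'
B=dict(blue=((170,175,245,235),(105,128),120,10),yellow=((358,162,436,228),(22,36),100,10),orange=((232,105,258,140),(8,20),120,28),
 teal=((312,104,334,135),(84,100),100,28),green=((394,130,416,158),(45,85),80,4),purple=((190,128,215,154),(130,160),60,4),red=((290,165,330,212),(0,6),150,60),brown=((295,165,325,207),(8,20),70,88))
def measure(cam="top",names=None,boxes={}):
    p,d=r.grab_frame(cam); hsv=cv2.cvtColor(p,cv2.COLOR_RGB2HSV); out={}
    for k in names or B:
        b,hr,s,z=B[k]; b=boxes.get(k,b); z=boxes.get(k+"_z",z)
        m=np.zeros(hsv.shape[:2],bool); x0,y0,x1,y1=b
        m[y0:y1,x0:x1]=True; m&=(hsv[...,0]>=hr[0])&(hsv[...,0]<=hr[1])&(hsv[...,1]>=s)&(hsv[...,2]>30)
        n,l,st,_=cv2.connectedComponentsWithStats(m.astype(np.uint8),connectivity=8)
        if k not in("blue","yellow","brown","green") and n>1: m=l==1+np.argmax(st[1:,4])
        u=px(m)
        if len(u)<8: print(k,"few",len(u)); continue
        P=onplane(cam,u,z); dd=cloud(cam,u,d[u[:,1],u[:,0]])[:,2]
        print(k,len(u),*rect(P[:,:2]),"mean",np.round(P[:,:2].mean(0),1),"z",np.round(np.percentile(dd,[10,50,90]),1))
    return p
def state():
    s=r.sense(); print("t",round(s["clock"],2),"pos",np.round(s["eef_pos"],1),"yaw",round(np.degrees(s["tcp_rot"][2]),2),"open",round(s["opening"],3),"F",np.round(s["contact_force"],1)); return s
def goto(x,y,z,yaw,s=None):
    s=s or state(); w=np.radians(yaw); d=np.array([x,y,z])-s["eef_pos"]
    print("rz deg",round(-(yaw-np.degrees(s["tcp_rot"][2])),2),"then cm tx,ty,tz",np.round([(np.cos(w)*d[0]+np.sin(w)*d[1])/10,(np.sin(w)*d[0]-np.cos(w)*d[1])/10,-d[2]/10],2))
E
python3 - <<'E'
from h import *
measure("top")
p,d=r.grab_frame("top")
# black barrels + tray dividers: barrel centroid
g=p.max(2)
for k,b in dict(orange=(232,104,250,126),teal=(315,104,331,122)).items():
    m=np.zeros(g.shape,bool); m[b[1]:b[3],b[0]:b[2]]=1; m&=g<70
    P=onplane("top",px(m),24); print(k,"barrel",*rect(P[:,:2]),P[:,:2].mean(0).round(1))
# silver sockets
for k,b in dict(green=(394,130,416,158)).items():
    hsv=cv2.cvtColor(p,cv2.COLOR_RGB2HSV)
    m=np.zeros(g.shape,bool); m[b[1]:b[3],b[0]:b[2]]=1
    u=px(m); X=cloud("top",u,d[u[:,1],u[:,0]]); s=(X[:,2]>10)&(X[:,2]<24); P=onplane("top",u[s],18); print(k,"socket",*rect(P[:,:2]),P[:,:2].mean(0).round(1))
goto(469,-31,200,-4)
E
```

```text
blue 2184 [414.6 272.5] [116.7 162.1] 6.4 mean [414.1 272.8] z [0.4 3.5 8.1]
yellow 2284 [ 448.1 -275.8] [117.  162.1] 14.4 mean [ 447.7 -275.4] z [-0.1  2.9  7.5]
orange 104 [634.9 154.3] [29.4 29.8] 19.1 mean [634.7 154.4] z [22.8 26.9 30. ]
teal 100 [643.8 -61.7] [28.8 25.4] 0.7 mean [644.4 -62.1] z [23.6 26.8 29.7]
green 78 [ 598.  -295.1] [30.1 45. ] 81.1 mean [ 597.1 -292.9] z [0.8 4.4 6.9]
purple 78 [600.8 285.6] [30.5 45.9] 68.6 mean [600.1 282.6] z [1.6 4.4 8.3]
red 257 [466.4 -30.9] [57.6 82.3] 87.8 mean [455.3 -32.1] z [57.2 59.8 63.6]
brown 274 [470.4 -31.1] [43.8 60.5] 85.1 mean [470.4 -31. ] z [84.6 87.6 90.3]
orange barrel [668.3 165.9] [40.9 26.2] 19.9 [666.2 166. ]
teal barrel [678.1 -62.6] [37.7 22.7] 0.7 [677.  -62.7]
green socket [ 592.8 -294.6] [19.9 37.3] 89.8 [ 596.4 -294.5]
t 0.75 pos [ 218.9 -585.4  231.3] yaw 20.5 open 0.999 F [ 0.3 -0.2 -0.5]
rz deg 24.5 then cm tx,ty,tz [ 21.09 -57.05   3.13]
```

Request:
move_arm:
  increments:
    - {"rz": 8.17}
    - {"rz": 8.17}
    - {"rz": 8.17}
    - {"tx": 1.6, "ty": -4.4}
    - {"tx": 1.6, "ty": -4.4}
    - {"tx": 1.6, "ty": -4.4}
    - {"tx": 1.6, "ty": -4.4}
    - {"tx": 1.6, "ty": -4.4}
    - {"tx": 1.6, "ty": -4.4}
    - {"tx": 1.6, "ty": -4.4}
    - {"tx": 1.6, "ty": -4.4}
    - {"tx": 1.6, "ty": -4.4}
  squeeze: 30

```text
invalid input
```

Run:
```python
from h import *
goto(470,-31,130,-4.7)
p,d=r.grab_frame("top"); hsv=cv2.cvtColor(p,cv2.COLOR_RGB2HSV)
# dividers: white low-saturation, inside tray
for k,c,yaw in(("blue",(414.3,272.6),6),("yellow",(448,-275.6),14.4)):
    m=np.zeros(p.shape[:2],np.uint8); w=np.radians(yaw); R=np.array([[np.cos(w),-np.sin(w)],[np.sin(w),np.cos(w)]])
    q=np.array([[-48,-28],[48,-28],[48,0],[-48,0]])@R.T+c
    cv2.fillPoly(m,[np.round(proj("top",np.c_[q,[10]*4])).astype(int)],1)
    u=px((m>0)); s=hsv[u[:,1],u[:,0],1].astype(float); wt=np.clip(150-s,0,None) ; t=wt>30
    P=onplane("top",u[t],10)[:,:2]; vx,vy,x0,y0=cv2.fitLine(P.astype(np.float32),cv2.DIST_HUBER,0,.01,.01).ravel()
    print(k,t.sum(),np.degrees(np.arctan2(vy,vx)),x0,y0, (R.T@(np.array([x0,y0])-c)))
```

```text
t 0.75 pos [ 218.9 -585.4  231.3] yaw 20.5 open 0.999 F [ 0.3 -0.2 -0.5]
rz deg 25.2 then cm tx,ty,tz [ 20.49 -57.32  10.13]
blue 82 5.2394066 415.81583 258.18912 [ 1.17515110e-03 -1.44903853e+01]
yellow 79 14.186844 451.72217 -290.41397 [ -0.07885555 -15.27422834]
```

Request:
move_arm:
  increments:
    - {"tx": 0, "ty": 0, "tz": 0, "rx": 0, "ry": 0, "rz": 8.2, "gripper": 1}
    - {"tx": 0, "ty": 0, "tz": 0, "rx": 0, "ry": 0, "rz": 8.2, "gripper": 1}
    - {"tx": 0, "ty": 0, "tz": 0, "rx": 0, "ry": 0, "rz": 8.2, "gripper": 1}
  squeeze: 30

```text
clock: 1.1
eef_pos: [218.9, -585.4, 231.3]
tcp_rot: [3.142, -0.0, -0.077]
contact_force: [-0.6, 0.4, -0.2]
opening: 0.997
```

Request:
move_arm:
  increments:
    - {"tx": 1.7, "ty": -4.7}
    - {"tx": 1.7, "ty": -4.7}
    - {"tx": 1.7, "ty": -4.7}
    - {"tx": 1.7, "ty": -4.7}
    - {"tx": 1.7, "ty": -4.7}
    - {"tx": 1.7, "ty": -4.7}
    - {"tx": 1.7, "ty": -4.7}
    - {"tx": 1.7, "ty": -4.7}
    - {"tx": 1.7, "ty": -4.7}
    - {"tx": 1.7, "ty": -4.7}
    - {"tx": 1.7, "ty": -4.7}

```text
invalid input
```

```bash
python3 -c "
from h import *
goto(470,-31,63,-4.7)"
```

```text
t 1.1 pos [ 218.9 -585.4  231.3] yaw -4.44 open 0.997 F [-0.6  0.4 -0.2]
rz deg 0.26 then cm tx,ty,tz [ 20.48 -57.31  16.83]
```

Request:
move_arm:
  increments:
    - {"tx": 1.7, "ty": -4.7, "gripper": 1}
    - {"tx": 1.7, "ty": -4.7, "gripper": 1}
    - {"tx": 1.7, "ty": -4.7, "gripper": 1}
    - {"tx": 1.7, "ty": -4.7, "gripper": 1}
    - {"tx": 1.7, "ty": -4.7, "gripper": 1}
    - {"tx": 1.7, "ty": -4.7, "gripper": 1}
    - {"tx": 1.7, "ty": -4.7, "gripper": 1}
    - {"tx": 1.7, "ty": -4.7, "gripper": 1}
    - {"tx": 1.7, "ty": -4.7, "gripper": 1}
    - {"tx": 1.7, "ty": -4.7, "gripper": 1}
    - {"tx": 1.7, "ty": -4.7, "gripper": 1}

```text
invalid input
```

Request:
move_arm:
  increments:
    - {"tx": 1.7, "ty": -4.7, "tz": 0, "rx": 0, "ry": 0, "rz": 0, "gripper": 1}
    - {"tx": 1.7, "ty": -4.7, "tz": 0, "rx": 0, "ry": 0, "rz": 0, "gripper": 1}
    - {"tx": 1.7, "ty": -4.7, "tz": 0, "rx": 0, "ry": 0, "rz": 0, "gripper": 1}
    - {"tx": 1.7, "ty": -4.7, "tz": 0, "rx": 0, "ry": 0, "rz": 0, "gripper": 1}
    - {"tx": 1.7, "ty": -4.7, "tz": 0, "rx": 0, "ry": 0, "rz": 0, "gripper": 1}
    - {"tx": 1.7, "ty": -4.7, "tz": 0, "rx": 0, "ry": 0, "rz": 0, "gripper": 1}
    - {"tx": 1.7, "ty": -4.7, "tz": 0, "rx": 0, "ry": 0, "rz": 0, "gripper": 1}
    - {"tx": 1.7, "ty": -4.7, "tz": 0, "rx": 0, "ry": 0, "rz": 0, "gripper": 1}
    - {"tx": 1.7, "ty": -4.7, "tz": 0, "rx": 0, "ry": 0, "rz": 0, "gripper": 1}
    - {"tx": 1.7, "ty": -4.7, "tz": 0, "rx": 0, "ry": 0, "rz": 0, "gripper": 1}
    - {"tx": 1.7, "ty": -4.7, "tz": 0, "rx": 0, "ry": 0, "rz": 0, "gripper": 1}

```text
clock: 2.2
eef_pos: [443.0, -81.1, 231.7]
tcp_rot: [3.141, -0.001, -0.072]
contact_force: [0.9, -0.5, -0.0]
opening: 0.999
```

```bash
python3 -c "
from h import *
goto(470,-31,63,-4.7)"
```

```text
t 2.2 pos [443.  -81.1 231.7] yaw -4.1 open 0.999 F [ 0.9 -0.5 -0. ]
rz deg 0.6 then cm tx,ty,tz [ 2.28 -5.22 16.87]
```

Request:
move_arm:
  increments:
    - {"tx": 1.1, "ty": -2.6, "tz": 0, "rx": 0, "ry": 0, "rz": 0, "gripper": 1}
    - {"tx": 1.1, "ty": -2.6, "tz": 3, "rx": 0, "ry": 0, "rz": 0, "gripper": 1}
    - {"tx": 0, "ty": 0, "tz": 4, "rx": 0, "ry": 0, "rz": 0, "gripper": 1}
    - {"tx": 0, "ty": 0, "tz": 3, "rx": 0, "ry": 0, "rz": 0, "gripper": 1}
    - {"tx": 0, "ty": 0, "tz": 0, "rx": 0, "ry": 0, "rz": 0, "gripper": 1}
    - {"tx": 0, "ty": 0, "tz": 0, "rx": 0, "ry": 0, "rz": 0, "gripper": 1}

```text
clock: 2.8
eef_pos: [468.0, -32.9, 131.7]
tcp_rot: [-3.142, 0.001, -0.072]
contact_force: [0.6, -0.7, 0.4]
opening: 0.999
```

```bash
sed -i 's/w=np.radians(yaw); d=np.array/w=s["tcp_rot"][2] if abs(yaw-np.degrees(s["tcp_rot"][2]))<3 else np.radians(yaw); d=np.array/' h.py; python3 -c "
from h import *
goto(470,-31,63,-4.7)"
```

```text
t 2.8 pos [468.  -32.9 131.7] yaw -4.1 open 0.999 F [ 0.6 -0.7  0.4]
rz deg 0.6 then cm tx,ty,tz [ 0.18 -0.2   6.87]
```

Request:
move_arm:
  increments:
    - {"tx": 0.2, "ty": -0.2, "tz": 2.5, "rx": 0, "ry": 0, "rz": 0.6, "gripper": 1}
    - {"tx": 0, "ty": 0, "tz": 2.4, "rx": 0, "ry": 0, "rz": 0, "gripper": 1}
    - {"tx": 0, "ty": 0, "tz": 1.5, "rx": 0, "ry": 0, "rz": 0, "gripper": 1}
    - {"tx": 0, "ty": 0, "tz": 0.4, "rx": 0, "ry": 0, "rz": 0, "gripper": 1}
    - {"tx": 0, "ty": 0, "tz": 0, "rx": 0, "ry": 0, "rz": 0, "gripper": -1}
    - {"tx": 0, "ty": 0, "tz": 0, "rx": 0, "ry": 0, "rz": 0, "gripper": -1}
    - {"tx": 0, "ty": 0, "tz": 0, "rx": 0, "ry": 0, "rz": 0, "gripper": -1}
    - {"tx": 0, "ty": 0, "tz": 0, "rx": 0, "ry": 0, "rz": 0, "gripper": -1}
    - {"tx": 0, "ty": 0, "tz": 0, "rx": 0, "ry": 0, "rz": 0, "gripper": -1}
    - {"tx": 0, "ty": 0, "tz": 0, "rx": 0, "ry": 0, "rz": 0, "gripper": -1}
    - {"tx": 0, "ty": 0, "tz": 0, "rx": 0, "ry": 0, "rz": 0, "gripper": -1}
    - {"tx": 0, "ty": 0, "tz": 0, "rx": 0, "ry": 0, "rz": 0, "gripper": -1}
  squeeze: 30

```text
clock: 4.0
eef_pos: [471.2, -31.1, 64.6]
tcp_rot: [-3.142, -0.002, -0.082]
contact_force: [-1.1, 0.5, 7.5]
opening: 0.507
```

Request:
move_arm:
  increments:
    - {"tx": 0, "ty": 0, "tz": -1, "rx": 0, "ry": 0, "rz": 0, "gripper": -1}
    - {"tx": 0, "ty": 0, "tz": -3, "rx": 0, "ry": 0, "rz": 0, "gripper": -1}
    - {"tx": 0, "ty": 0, "tz": -3, "rx": 0, "ry": 0, "rz": 0, "gripper": -1}
    - {"tx": 3, "ty": -1.5, "tz": 0, "rx": 0, "ry": 0, "rz": 0, "gripper": -1}
    - {"tx": 4, "ty": -2, "tz": 0, "rx": 0, "ry": 0, "rz": 0, "gripper": -1}
    - {"tx": 4, "ty": -2, "tz": 0, "rx": 0, "ry": 0, "rz": 0, "gripper": -1}
    - {"tx": 4, "ty": -2, "tz": 0, "rx": 0, "ry": 0, "rz": 0, "gripper": -1}
    - {"tx": 3, "ty": -1.5, "tz": 0, "rx": 0, "ry": 0, "rz": 0, "gripper": -1}
    - {"tx": 0, "ty": 0, "tz": 0, "rx": 0, "ry": 0, "rz": 0, "gripper": -1}
    - {"tx": 0, "ty": 0, "tz": 0, "rx": 0, "ry": 0, "rz": 0, "gripper": -1}

```text
clock: 5.0
eef_pos: [656.7, 44.2, 133.6]
tcp_rot: [3.141, 0.001, -0.081]
contact_force: [-0.9, 0.1, -0.9]
opening: 0.508
```

```bash
python3 -c "
from h import *
goto(670,51,8,-4.7)
p,d=r.grab_frame('scene'); cv2.imwrite('pics/s1.png',cv2.resize(p[150:330,180:460],None,fx=2.8,fy=2.8)[:,:,::-1])"
```

```text
t 5.0 pos [656.7  44.2 133.6] yaw -4.66 open 0.508 F [-0.9  0.1 -0.9]
rz deg 0.04 then cm tx,ty,tz [ 1.27 -0.79 12.56]
```

View pics/s1.png

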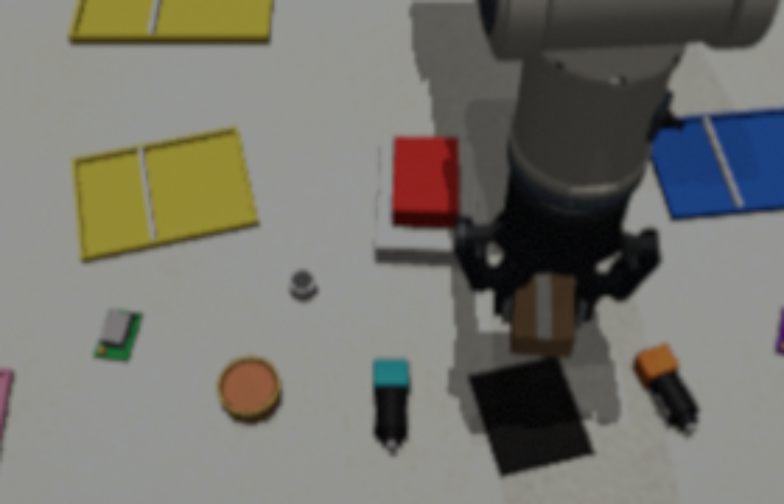

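The brown carton is held level at crop (543,310), and the red one stays on the base at (427,180). Next I lower it onto the mat.

Request:
move_arm:
  increments:
    - {"tx": 1.3, "ty": -0.8, "tz": 3, "rx": 0, "ry": 0, "rz": 0, "gripper": -1}
    - {"tx": 0, "ty": 0, "tz": 4, "rx": 0, "ry": 0, "rz": 0, "gripper": -1}
    - {"tx": 0, "ty": 0, "tz": 3, "rx": 0, "ry": 0, "rz": 0, "gripper": -1}
    - {"tx": 0, "ty": 0, "tz": 1, "rx": 0, "ry": 0, "rz": 0, "gripper": -1}
    - {"tx": 0, "ty": 0, "tz": 0.7, "rx": 0, "ry": 0, "rz": 0, "gripper": -1}
    - {"tx": 0, "ty": 0, "tz": 0.3, "rx": 0, "ry": 0, "rz": 0, "gripper": -1}
    - {"tx": 0, "ty": 0, "tz": 0.2, "rx": 0, "ry": 0, "rz": 0, "gripper": -1}
    - {"tx": 0, "ty": 0, "tz": 0.1, "rx": 0, "ry": 0, "rz": 0, "gripper": -1}
    - {"tx": 0, "ty": 0, "tz": 0, "rx": 0, "ry": 0, "rz": 0, "gripper": -1}
    - {"tx": 0, "ty": 0, "tz": 0, "rx": 0, "ry": 0, "rz": 0, "gripper": -1}

```text
clock: 6.05
eef_pos: [670.9, 50.9, 10.9]
tcp_rot: [-3.141, -0.001, -0.082]
contact_force: [0.8, 0.4, -1.1]
opening: 0.51
```

Request:
move_arm:
  increments:
    - {"tx": 0, "ty": 0, "tz": 0.1, "rx": 0, "ry": 0, "rz": 0, "gripper": -1}
    - {"tx": 0, "ty": 0, "tz": 0.1, "rx": 0, "ry": 0, "rz": 0, "gripper": -1}
    - {"tx": 0, "ty": 0, "tz": 0.1, "rx": 0, "ry": 0, "rz": 0, "gripper": -1}
    - {"tx": 0, "ty": 0, "tz": 0, "rx": 0, "ry": 0, "rz": 0, "gripper": -1}

```text
clock: 6.45
eef_pos: [670.6, 50.9, 7.7]
tcp_rot: [-3.142, 0.0, -0.082]
contact_force: [-1.4, 0.1, 4.3]
opening: 0.506
```

Request:
move_arm:
  increments:
    - {"tx": 0, "ty": 0, "tz": 0, "rx": 0, "ry": 0, "rz": 0, "gripper": 0.2}
    - {"tx": 0, "ty": 0, "tz": 0, "rx": 0, "ry": 0, "rz": 0, "gripper": 0.5}
    - {"tx": 0, "ty": 0, "tz": 0, "rx": 0, "ry": 0, "rz": 0, "gripper": 1}
    - {"tx": 0, "ty": 0, "tz": 0, "rx": 0, "ry": 0, "rz": 0, "gripper": 1}
    - {"tx": 0, "ty": 0, "tz": 0, "rx": 0, "ry": 0, "rz": 0, "gripper": 1}
    - {"tx": 0, "ty": 0, "tz": -1, "rx": 0, "ry": 0, "rz": 0, "gripper": 1}
    - {"tx": 0, "ty": 0, "tz": -3, "rx": 0, "ry": 0, "rz": 0, "gripper": 1}
    - {"tx": 0, "ty": 0, "tz": -4, "rx": 0, "ry": 0, "rz": 0, "gripper": 1}
    - {"tx": 0, "ty": 0, "tz": -4, "rx": 0, "ry": 0, "rz": 0, "gripper": 1}

```text
clock: 7.35
eef_pos: [670.2, 50.9, 128.9]
tcp_rot: [3.142, 0.001, -0.082]
contact_force: [0.1, -0.2, -0.6]
opening: 1.001
```

```bash
python3 -c "
from h import *
goto(467,-31,130,-4)"
```

```text
t 7.35 pos [670.2  50.9 128.9] yaw -4.7 open 1.001 F [ 0.1 -0.2 -0.6]
rz deg -0.7 then cm tx,ty,tz [-19.58   9.83  -0.11]
```

```bash
python3 -c "
from h import *
p=measure('scene',['red','brown'],{'red':(305,185,355,245),'red_z':60,'brown':(345,240,400,310),'brown_z':31})
p,d=r.grab_frame('scene')
for n in ('red_carton','brown_carton','stock_base'):
  for o in r.cut_out(n,'scene')[:1]:
    u=px(o['mask']); X=cloud('scene',u,d[u[:,1],u[:,0]]); zt={'r':60,'b':31,'s':30}[n[0]]
    s=abs(X[:,2]-zt)<4; print(n,o['confidence'],o['bbox'],*rect(onplane('scene',u[s],zt)[:,:2]))
cv2.imwrite('pics/s2.png',cv2.resize(p[180:330,260:420],None,fx=4,fy=4)[:,:,::-1])"
```

```text
red 689 [477.2 -28.8] [55.3 96.4] 89.3 mean [478.6 -29.5] z [49.6 60.6 62.7]
brown 479 [676.3  51.2] [47.9 72.4] 86.3 mean [679.4  51.1] z [13.4 31.4 33.4]
red_carton 0.61 [320.5, 197.8, 345.5, 232.5] [468.3 -29.5] [58.7 85. ] 89.4
brown_carton 0.92 [358.1, 280.7, 381.6, 312.2] [671.5  52.2] [43.8 62.4] 85.5
stock_base 0.65 [313.6, 201.6, 351.1, 245.0] [470.9 -28.6] [ 89.1 122.6] 87.1
```

View pics/s2.png

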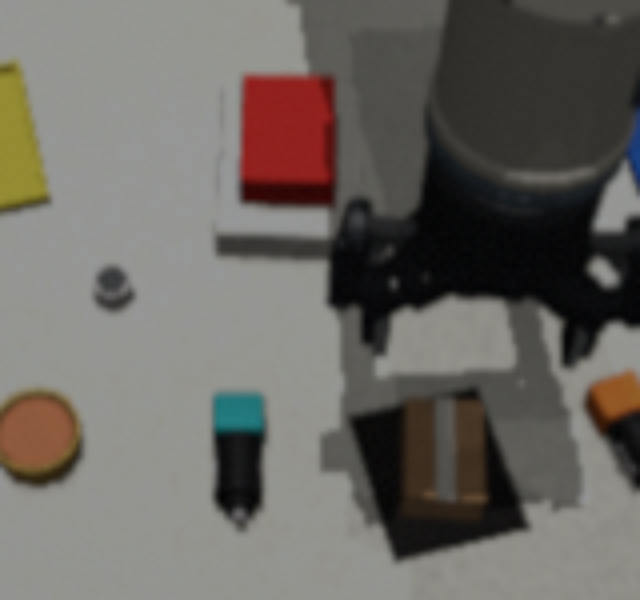

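Brown lies on the mat at crop (443,460); red is at (288,140) on the base. Going for red.

Request:
move_arm:
  increments:
    - {"tx": -3, "ty": 1.5, "tz": 0, "rx": 0, "ry": 0, "rz": 0, "gripper": 1}
    - {"tx": -4, "ty": 2, "tz": 0, "rx": 0, "ry": 0, "rz": 0, "gripper": 1}
    - {"tx": -4, "ty": 2, "tz": 0, "rx": 0, "ry": 0, "rz": 0, "gripper": 1}
    - {"tx": -4, "ty": 2, "tz": 0, "rx": 0, "ry": 0, "rz": 0, "gripper": 1}
    - {"tx": -3.5, "ty": 1.7, "tz": 0, "rx": 0, "ry": 0, "rz": 0, "gripper": 1}
    - {"tx": -1.1, "ty": 0.6, "tz": 0, "rx": 0, "ry": 0, "rz": -1.7, "gripper": 1}
    - {"tx": 0, "ty": 0, "tz": 2, "rx": 0, "ry": 0, "rz": 0, "gripper": 1}
    - {"tx": 0, "ty": 0, "tz": 0, "rx": 0, "ry": 0, "rz": 0, "gripper": 1}
    - {"tx": 0, "ty": 0, "tz": 0, "rx": 0, "ry": 0, "rz": 0, "gripper": 1}

```text
clock: 8.5
eef_pos: [466.5, -30.6, 106.6]
tcp_rot: [-3.142, 0.002, -0.052]
contact_force: [-0.2, -0.8, 0.3]
opening: 1.001
```

```bash
python3 -c "
from h import *
goto(467.5,-30,36,-3)"
```

```text
t 8.5 pos [466.5 -30.6 106.6] yaw -3.01 open 1.001 F [-0.2 -0.8  0.3]
rz deg -0.01 then cm tx,ty,tz [ 0.1  -0.07  7.06]
```

Request:
move_arm:
  increments:
    - {"tx": 0.1, "ty": 0, "tz": 2.5, "rx": 0, "ry": 0, "rz": 0, "gripper": 1}
    - {"tx": 0, "ty": 0, "tz": 2.5, "rx": 0, "ry": 0, "rz": 0, "gripper": 1}
    - {"tx": 0, "ty": 0, "tz": 1.5, "rx": 0, "ry": 0, "rz": 0, "gripper": 1}
    - {"tx": 0, "ty": 0, "tz": 0.5, "rx": 0, "ry": 0, "rz": 0, "gripper": 1}
    - {"tx": 0, "ty": 0, "tz": 0, "rx": 0, "ry": 0, "rz": 0, "gripper": -1}
    - {"tx": 0, "ty": 0, "tz": 0, "rx": 0, "ry": 0, "rz": 0, "gripper": -1}
    - {"tx": 0, "ty": 0, "tz": 0, "rx": 0, "ry": 0, "rz": 0, "gripper": -1}
    - {"tx": 0, "ty": 0, "tz": 0, "rx": 0, "ry": 0, "rz": 0, "gripper": -1}
    - {"tx": 0, "ty": 0, "tz": 0, "rx": 0, "ry": 0, "rz": 0, "gripper": -1}
    - {"tx": 0, "ty": 0, "tz": 0, "rx": 0, "ry": 0, "rz": 0, "gripper": -1}
    - {"tx": 0, "ty": 0, "tz": 0, "rx": 0, "ry": 0, "rz": 0, "gripper": -1}
  squeeze: 35

```text
clock: 9.6
eef_pos: [468.8, -30.8, 38.1]
tcp_rot: [-3.142, -0.001, -0.052]
contact_force: [-0.3, 0.6, 7.5]
opening: 0.698
```

Request:
move_arm:
  increments:
    - {"tx": 0, "ty": 0, "tz": -1, "rx": 0, "ry": 0, "rz": 0, "gripper": -1}
    - {"tx": 0, "ty": 0, "tz": -3, "rx": 0, "ry": 0, "rz": 0, "gripper": -1}
    - {"tx": 0, "ty": 0, "tz": -3, "rx": 0, "ry": 0, "rz": 0, "gripper": -1}
    - {"tx": 0, "ty": 2, "tz": 0, "rx": 0, "ry": 0, "rz": 0, "gripper": -1}
    - {"tx": 0, "ty": 4, "tz": 0, "rx": 0, "ry": 0, "rz": -4.3, "gripper": -1}
    - {"tx": 0, "ty": 4, "tz": 0, "rx": 0, "ry": 0, "rz": -4.3, "gripper": -1}
    - {"tx": 0, "ty": 4, "tz": 0, "rx": 0, "ry": 0, "rz": -4.3, "gripper": -1}
    - {"tx": 0, "ty": 4, "tz": 0, "rx": 0, "ry": 0, "rz": -4.3, "gripper": -1}
    - {"tx": 0, "ty": 2, "tz": 0, "rx": 0, "ry": 0, "rz": 0, "gripper": -1}
    - {"tx": 0, "ty": 0, "tz": 0, "rx": 0, "ry": 0, "rz": 0, "gripper": -1}
    - {"tx": 0, "ty": 0, "tz": 0, "rx": 0, "ry": 0, "rz": 0, "gripper": -1}

```text
clock: 10.7
eef_pos: [481.2, -228.8, 107.3]
tcp_rot: [-3.141, 0.001, 0.246]
contact_force: [0.6, 1.2, -1.4]
opening: 0.696
```

```bash
python3 -c "
from h import *
goto(440.5,-244.6,12,14.2)"
```

```text
t 10.7 pos [ 481.2 -228.8  107.3] yaw 14.07 open 0.696 F [ 0.6  1.2 -1.4]
rz deg -0.13 then cm tx,ty,tz [-4.33  0.54  9.53]
```

Request:
move_arm:
  increments:
    - {"tx": -2.2, "ty": 0.3, "tz": 0, "rx": 0, "ry": 0, "rz": 0, "gripper": -1}
    - {"tx": -2.1, "ty": 0.2, "tz": 1, "rx": 0, "ry": 0, "rz": 0, "gripper": -1}
    - {"tx": 0, "ty": 0, "tz": 3, "rx": 0, "ry": 0, "rz": 0, "gripper": -1}
    - {"tx": 0, "ty": 0, "tz": 3, "rx": 0, "ry": 0, "rz": 0, "gripper": -1}
    - {"tx": 0, "ty": 0, "tz": 1, "rx": 0, "ry": 0, "rz": 0, "gripper": -1}
    - {"tx": 0, "ty": 0, "tz": 0.6, "rx": 0, "ry": 0, "rz": 0, "gripper": -1}
    - {"tx": 0, "ty": 0, "tz": 0.4, "rx": 0, "ry": 0, "rz": 0, "gripper": -1}
    - {"tx": 0, "ty": 0, "tz": 0.2, "rx": 0, "ry": 0, "rz": 0, "gripper": -1}
    - {"tx": 0, "ty": 0, "tz": 0.1, "rx": 0, "ry": 0, "rz": 0, "gripper": -1}
    - {"tx": 0, "ty": 0, "tz": 0, "rx": 0, "ry": 0, "rz": 0, "gripper": -1}
    - {"tx": 0, "ty": 0, "tz": 0, "rx": 0, "ry": 0, "rz": 0, "gripper": -1}

```text
clock: 11.8
eef_pos: [441.4, -244.9, 14.7]
tcp_rot: [3.141, -0.001, 0.248]
contact_force: [0.2, 0.2, -1.4]
opening: 0.691
```

Request:
move_arm:
  increments:
    - {"tx": 0, "ty": 0, "tz": 0.1, "rx": 0, "ry": 0, "rz": 0, "gripper": -1}
    - {"tx": 0, "ty": 0, "tz": 0.1, "rx": 0, "ry": 0, "rz": 0, "gripper": -1}
    - {"tx": 0, "ty": 0, "tz": 0.1, "rx": 0, "ry": 0, "rz": 0, "gripper": -1}
    - {"tx": 0, "ty": 0, "tz": 0, "rx": 0, "ry": 0, "rz": 0, "gripper": -1}

```text
clock: 12.2
eef_pos: [441.2, -244.7, 11.2]
tcp_rot: [-3.142, 0.0, 0.248]
contact_force: [-0.2, 1.1, -1.3]
opening: 0.698
```

Request:
move_arm:
  increments:
    - {"tx": 0, "ty": 0, "tz": 0.1, "rx": 0, "ry": 0, "rz": 0, "gripper": -1}
    - {"tx": 0, "ty": 0, "tz": 0, "rx": 0, "ry": 0, "rz": 0, "gripper": -1}

```text
clock: 12.4
eef_pos: [441.2, -244.7, 11.1]
tcp_rot: [3.142, -0.0, 0.248]
contact_force: [-3.4, 2.0, 13.3]
opening: 0.695
```

Request:
move_arm:
  increments:
    - {"tx": 0, "ty": 0, "tz": 0, "rx": 0, "ry": 0, "rz": 0, "gripper": 0.5}
    - {"tx": 0, "ty": 0, "tz": 0, "rx": 0, "ry": 0, "rz": 0, "gripper": 0.8}
    - {"tx": 0, "ty": 0, "tz": 0, "rx": 0, "ry": 0, "rz": 0, "gripper": 0.8}
    - {"tx": 0, "ty": 0, "tz": 0, "rx": 0, "ry": 0, "rz": 0, "gripper": 0.8}
    - {"tx": 0, "ty": 0, "tz": -0.5, "rx": 0, "ry": 0, "rz": 0, "gripper": 0.8}
    - {"tx": 0, "ty": 0, "tz": -2, "rx": 0, "ry": 0, "rz": 0, "gripper": 0.8}
    - {"tx": 0, "ty": 0, "tz": -4, "rx": 0, "ry": 0, "rz": 0, "gripper": 1}
    - {"tx": 0, "ty": 0, "tz": -4, "rx": 0, "ry": 0, "rz": 0, "gripper": 1}
    - {"tx": 0, "ty": -3, "tz": -1, "rx": 0, "ry": 0, "rz": 4.7, "gripper": 1}
    - {"tx": 0, "ty": -4, "tz": 0, "rx": 0, "ry": 0, "rz": 4.7, "gripper": 1}
    - {"tx": 1, "ty": -4, "tz": 0, "rx": 0, "ry": 0, "rz": 4.7, "gripper": 1}
    - {"tx": 2, "ty": -4, "tz": 0, "rx": 0, "ry": 0, "rz": 4.7, "gripper": 1}

```text
clock: 13.6
eef_pos: [452.2, -94.1, 125.7]
tcp_rot: [3.142, 0.001, -0.085]
contact_force: [1.3, -0.8, 0.6]
opening: 0.997
```

```bash
python3 -c "
from h import *
goto(670.6,51,120,-4.7)
p,d=r.grab_frame('scene')
for o in r.cut_out('red_carton','scene')[:1]:
    u=px(o['mask']); X=cloud('scene',u,d[u[:,1],u[:,0]]); s=abs(X[:,2]-33)<4; print(o['bbox'],np.percentile(X[:,2],[5,50,95]),*rect(onplane('scene',u[s],33)[:,:2]))
cv2.imwrite('pics/s3.png',cv2.resize(p[160:310,180:390],None,fx=3.5,fy=3.5)[:,:,::-1])"
```

```text
t 13.6 pos [452.2 -94.1 125.7] yaw -4.87 open 0.997 F [ 1.3 -0.8  0.6]
rz deg -0.17 then cm tx,ty,tz [ 20.53 -16.31   0.57]
[237.1, 196.3, 267.1, 230.0] [12.43166097 33.47138912 35.98261021] [ 441.1 -243.3] [86.6 60. ] 14.7
```

View pics/s3.png

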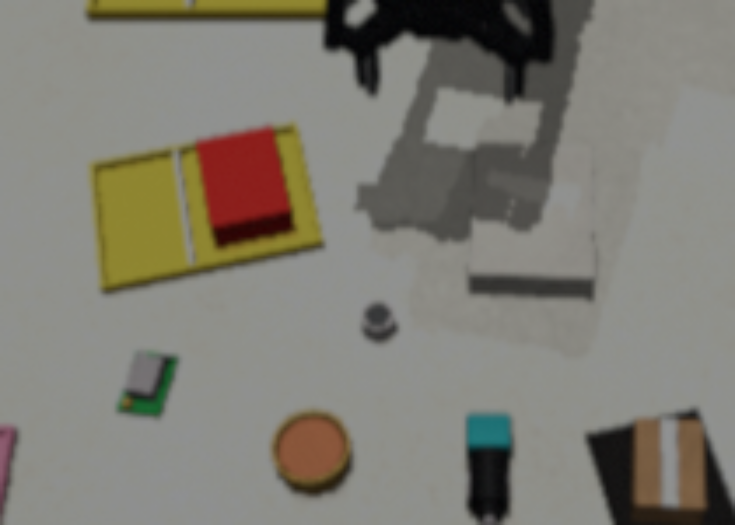

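Red lies flat in the wide pocket, at crop (245,185). Now the brown carton goes back.

Request:
move_arm:
  increments:
    - {"tx": 2.4, "ty": -1.7, "tz": 0, "rx": 0, "ry": 0, "rz": 0, "gripper": 1}
    - {"tx": 3.4, "ty": -2.7, "tz": 0, "rx": 0, "ry": 0, "rz": 0, "gripper": 1}
    - {"tx": 3.4, "ty": -2.7, "tz": 0, "rx": 0, "ry": 0, "rz": 0, "gripper": 1}
    - {"tx": 3.4, "ty": -2.7, "tz": 0, "rx": 0, "ry": 0, "rz": 0, "gripper": 1}
    - {"tx": 3.4, "ty": -2.7, "tz": 0, "rx": 0, "ry": 0, "rz": 0, "gripper": 1}
    - {"tx": 2.6, "ty": -2.1, "tz": 0, "rx": 0, "ry": 0, "rz": 0, "gripper": 1}
    - {"tx": 1.8, "ty": -1.6, "tz": 0, "rx": 0, "ry": 0, "rz": 0, "gripper": 1}
    - {"tx": 0, "ty": 0, "tz": 2, "rx": 0, "ry": 0, "rz": 0, "gripper": 1}
    - {"tx": 0, "ty": 0, "tz": 2, "rx": 0, "ry": 0, "rz": 0, "gripper": 1}
    - {"tx": 0, "ty": 0, "tz": 0, "rx": 0, "ry": 0, "rz": 0, "gripper": 1}
    - {"tx": 0, "ty": 0, "tz": 0, "rx": 0, "ry": 0, "rz": 0, "gripper": 1}

```text
clock: 14.8
eef_pos: [669.8, 49.2, 85.3]
tcp_rot: [3.141, 0.001, -0.08]
contact_force: [0.3, 0.4, -0.4]
opening: 1.003
```

```bash
python3 -c "
from h import *
goto(670.6,51,7.5,-4.7)"
```

```text
t 14.8 pos [669.8  49.2  85.3] yaw -4.6 open 1.003 F [ 0.3  0.4 -0.4]
rz deg 0.1 then cm tx,ty,tz [ 0.07 -0.19  7.78]
```

Request:
move_arm:
  increments:
    - {"tx": 0.1, "ty": -0.2, "tz": 2.5, "rx": 0, "ry": 0, "rz": 0, "gripper": 1}
    - {"tx": 0, "ty": 0, "tz": 3, "rx": 0, "ry": 0, "rz": 0, "gripper": 1}
    - {"tx": 0, "ty": 0, "tz": 1.7, "rx": 0, "ry": 0, "rz": 0, "gripper": 1}
    - {"tx": 0, "ty": 0, "tz": 0.5, "rx": 0, "ry": 0, "rz": 0, "gripper": 1}
    - {"tx": 0, "ty": 0, "tz": 0, "rx": 0, "ry": 0, "rz": 0, "gripper": 1}
    - {"tx": 0, "ty": 0, "tz": 0, "rx": 0, "ry": 0, "rz": 0, "gripper": -1}
    - {"tx": 0, "ty": 0, "tz": 0, "rx": 0, "ry": 0, "rz": 0, "gripper": -1}
    - {"tx": 0, "ty": 0, "tz": 0, "rx": 0, "ry": 0, "rz": 0, "gripper": -1}
    - {"tx": 0, "ty": 0, "tz": 0, "rx": 0, "ry": 0, "rz": 0, "gripper": -1}
    - {"tx": 0, "ty": 0, "tz": 0, "rx": 0, "ry": 0, "rz": 0, "gripper": -1}
    - {"tx": 0, "ty": 0, "tz": 0, "rx": 0, "ry": 0, "rz": 0, "gripper": -1}
    - {"tx": 0, "ty": 0, "tz": 0, "rx": 0, "ry": 0, "rz": 0, "gripper": -1}
  squeeze: 30

```text
clock: 16.0
eef_pos: [672.0, 51.7, 9.4]
tcp_rot: [-3.141, -0.002, -0.08]
contact_force: [-0.5, 0.2, 5.9]
opening: 0.511
```

Request:
move_arm:
  increments:
    - {"tx": 0, "ty": 0, "tz": -1, "rx": 0, "ry": 0, "rz": 0, "gripper": -1}
    - {"tx": 0, "ty": 0, "tz": -4, "rx": 0, "ry": 0, "rz": 0, "gripper": -1}
    - {"tx": 0, "ty": 0, "tz": -4, "rx": 0, "ry": 0, "rz": 0, "gripper": -1}
    - {"tx": -3, "ty": 1.5, "tz": 0, "rx": 0, "ry": 0, "rz": 0, "gripper": -1}
    - {"tx": -4, "ty": 2, "tz": 0, "rx": 0, "ry": 0, "rz": 0, "gripper": -1}
    - {"tx": -4, "ty": 2, "tz": 0, "rx": 0, "ry": 0, "rz": 0, "gripper": -1}
    - {"tx": -4, "ty": 2, "tz": 0, "rx": 0, "ry": 0, "rz": 0, "gripper": -1}
    - {"tx": -3, "ty": 1.5, "tz": 0, "rx": 0, "ry": 0, "rz": 0, "gripper": -1}
    - {"tx": -1.5, "ty": 0.7, "tz": 0, "rx": 0, "ry": 0, "rz": 0, "gripper": -1}
    - {"tx": 0, "ty": 0, "tz": 0, "rx": 0, "ry": 0, "rz": 0, "gripper": -1}
    - {"tx": 0, "ty": 0, "tz": 0, "rx": 0, "ry": 0, "rz": 0, "gripper": -1}

```text
clock: 17.1
eef_pos: [470.0, -29.5, 99.0]
tcp_rot: [-3.141, -0.002, -0.081]
contact_force: [0.8, -0.7, -0.8]
opening: 0.51
```

```bash
python3 -c "
from h import *
goto(469.5,-29,38,-4)"
```

```text
t 17.1 pos [470.  -29.5  99. ] yaw -4.63 open 0.51 F [ 0.8 -0.7 -0.8]
rz deg -0.63 then cm tx,ty,tz [-0.06 -0.04  6.1 ]
```

Request:
move_arm:
  increments:
    - {"tx": 0, "ty": 0, "tz": 2, "rx": 0, "ry": 0, "rz": 0, "gripper": -1}
    - {"tx": 0, "ty": 0, "tz": 2, "rx": 0, "ry": 0, "rz": 0, "gripper": -1}
    - {"tx": 0, "ty": 0, "tz": 1, "rx": 0, "ry": 0, "rz": 0, "gripper": -1}
    - {"tx": 0, "ty": 0, "tz": 0.6, "rx": 0, "ry": 0, "rz": 0, "gripper": -1}
    - {"tx": 0, "ty": 0, "tz": 0.2, "rx": 0, "ry": 0, "rz": 0, "gripper": -1}
    - {"tx": 0, "ty": 0, "tz": 0.2, "rx": 0, "ry": 0, "rz": 0, "gripper": -1}
    - {"tx": 0, "ty": 0, "tz": 0.1, "rx": 0, "ry": 0, "rz": 0, "gripper": -1}
    - {"tx": 0, "ty": 0, "tz": 0, "rx": 0, "ry": 0, "rz": 0, "gripper": -1}
    - {"tx": 0, "ty": 0, "tz": 0, "rx": 0, "ry": 0, "rz": 0, "gripper": -1}

```text
clock: 18.0
eef_pos: [469.4, -29.5, 37.6]
tcp_rot: [-3.142, -0.001, -0.08]
contact_force: [-0.2, -0.6, -0.1]
opening: 0.508
```

Request:
move_arm:
  increments:
    - {"tx": 0, "ty": 0, "tz": 0.1, "rx": 0, "ry": 0, "rz": 0, "gripper": -1}
    - {"tx": 0, "ty": 0, "tz": 0, "rx": 0, "ry": 0, "rz": 0, "gripper": -1}

```text
clock: 18.2
eef_pos: [469.3, -29.5, 36.4]
tcp_rot: [-3.142, -0.0, -0.08]
contact_force: [0.5, 0.1, 1.1]
opening: 0.511
```

Request:
move_arm:
  increments:
    - {"tx": 0, "ty": 0, "tz": 0.05, "rx": 0, "ry": 0, "rz": 0, "gripper": -1}
    - {"tx": 0, "ty": 0, "tz": 0, "rx": 0, "ry": 0, "rz": 0, "gripper": 0.2}
    - {"tx": 0, "ty": 0, "tz": 0, "rx": 0, "ry": 0, "rz": 0, "gripper": 0.5}
    - {"tx": 0, "ty": 0, "tz": 0, "rx": 0, "ry": 0, "rz": 0, "gripper": 0.8}
    - {"tx": 0, "ty": 0, "tz": 0, "rx": 0, "ry": 0, "rz": 0, "gripper": 0.8}
    - {"tx": 0, "ty": 0, "tz": -1, "rx": 0, "ry": 0, "rz": 0, "gripper": 0.8}
    - {"tx": 0, "ty": 0, "tz": -3, "rx": 0, "ry": 0, "rz": 0, "gripper": 0.8}
    - {"tx": 0, "ty": 0, "tz": -4, "rx": 0, "ry": 0, "rz": 0, "gripper": 0.8}
    - {"tx": 2, "ty": -2, "tz": -1, "rx": 0, "ry": 0, "rz": -8, "gripper": 0.2}
    - {"tx": 2, "ty": -3, "tz": 0, "rx": 0, "ry": 0, "rz": -8, "gripper": 0.2}
    - {"tx": 2, "ty": -3, "tz": 0, "rx": 0, "ry": 0, "rz": -8, "gripper": 0.2}

```text
clock: 19.3
eef_pos: [524.2, 54.1, 127.6]
tcp_rot: [3.141, -0.003, 0.343]
contact_force: [0.1, -0.7, 0.7]
opening: 0.599
```

```bash
python3 -c "
from h import *
goto(637.5,155.4,100,19.3)"
```

```text
t 19.3 pos [524.2  54.1 127.6] yaw 19.65 open 0.599 F [ 0.1 -0.7  0.7]
rz deg 0.35 then cm tx,ty,tz [14.08 -5.73  2.76]
```

Request:
move_arm:
  increments:
    - {"tx": 3, "ty": -1.2, "tz": 0, "rx": 0, "ry": 0, "rz": 0, "gripper": 0.3}
    - {"tx": 4, "ty": -1.6, "tz": 1, "rx": 0, "ry": 0, "rz": 0, "gripper": 0.3}
    - {"tx": 4, "ty": -1.6, "tz": 1, "rx": 0, "ry": 0, "rz": 0, "gripper": 0.3}
    - {"tx": 3, "ty": -1.3, "tz": 1, "rx": 0, "ry": 0, "rz": 0, "gripper": 0.3}
    - {"tx": 0, "ty": 0, "tz": 2.5, "rx": 0, "ry": 0, "rz": 0, "gripper": 0.3}
    - {"tx": 0, "ty": 0, "tz": 1.5, "rx": 0, "ry": 0, "rz": 0, "gripper": 0.3}
    - {"tx": 0, "ty": 0, "tz": 0, "rx": 0, "ry": 0, "rz": 0, "gripper": 0.3}
    - {"tx": 0, "ty": 0, "tz": 0, "rx": 0, "ry": 0, "rz": 0, "gripper": 0.3}

```text
clock: 20.1
eef_pos: [635.1, 153.1, 56.1]
tcp_rot: [-3.142, 0.001, 0.338]
contact_force: [0.2, 0.7, 0.6]
opening: 0.65
```

```bash
python3 -c "
from h import *
goto(637.5,155.4,9,19.3)
p,d=r.grab_frame('scene')
cv2.imwrite('pics/s4.png',cv2.resize(p[170:320,280:490],None,fx=3.5,fy=3.5)[:,:,::-1])"
```

```text
t 20.1 pos [635.1 153.1  56.1] yaw 19.37 open 0.65 F [0.2 0.7 0.6]
rz deg 0.07 then cm tx,ty,tz [ 0.3  -0.13  4.71]
```

View pics/s4.png

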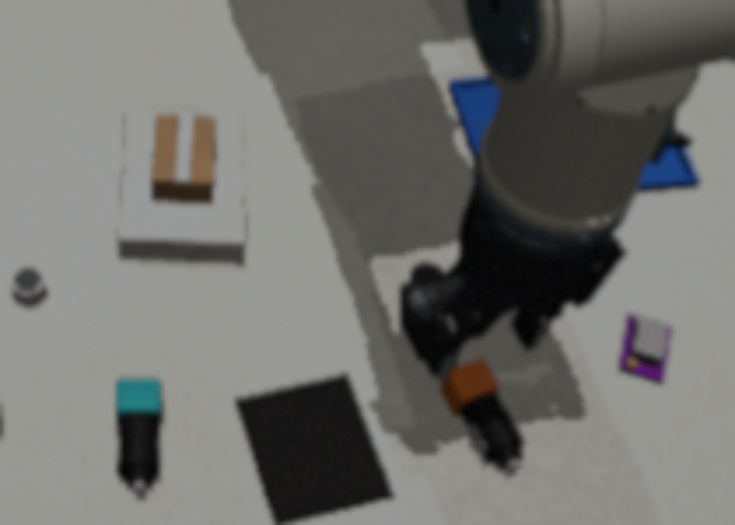

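The brown carton is centred on the white one (crop 183,158), and the gripper straddles the orange head (472,385).

Request:
move_arm:
  increments:
    - {"tx": 0.3, "ty": -0.1, "tz": 2, "rx": 0, "ry": 0, "rz": 0, "gripper": 0.3}
    - {"tx": 0, "ty": 0, "tz": 2, "rx": 0, "ry": 0, "rz": 0, "gripper": 0.3}
    - {"tx": 0, "ty": 0, "tz": 0.8, "rx": 0, "ry": 0, "rz": 0, "gripper": 0.3}
    - {"tx": 0, "ty": 0, "tz": 0, "rx": 0, "ry": 0, "rz": 0, "gripper": 0.3}
    - {"tx": 0, "ty": 0, "tz": 0, "rx": 0, "ry": 0, "rz": 0, "gripper": -1}
    - {"tx": 0, "ty": 0, "tz": 0, "rx": 0, "ry": 0, "rz": 0, "gripper": -1}
    - {"tx": 0, "ty": 0, "tz": 0, "rx": 0, "ry": 0, "rz": 0, "gripper": -1}
    - {"tx": 0, "ty": 0, "tz": 0, "rx": 0, "ry": 0, "rz": 0, "gripper": -1}
    - {"tx": 0, "ty": 0, "tz": 0, "rx": 0, "ry": 0, "rz": 0, "gripper": -1}
    - {"tx": 0, "ty": 0, "tz": 0, "rx": 0, "ry": 0, "rz": 0, "gripper": -1}
  squeeze: 40

```text
clock: 21.15
eef_pos: [639.1, 155.8, 9.3]
tcp_rot: [3.141, -0.002, 0.339]
contact_force: [-1.1, -0.9, 7.0]
opening: 0.342
```

Request:
move_arm:
  increments:
    - {"tx": 0, "ty": 0, "tz": -1, "rx": 0, "ry": 0, "rz": 0, "gripper": -1}
    - {"tx": 0, "ty": 0, "tz": -4, "rx": 0, "ry": 0, "rz": 0, "gripper": -1}
    - {"tx": 0, "ty": 0, "tz": -3, "rx": 0, "ry": 0, "rz": 7.1, "gripper": -1}
    - {"tx": 0, "ty": 0, "tz": 0, "rx": 0, "ry": 0, "rz": 7.1, "gripper": -1}
    - {"tx": -3, "ty": -1.2, "tz": 0, "rx": 0, "ry": 0, "rz": 0, "gripper": -1}
    - {"tx": -4, "ty": -1.5, "tz": 0, "rx": 0, "ry": 0, "rz": 0, "gripper": -1}
    - {"tx": -4, "ty": -1.5, "tz": 0, "rx": 0, "ry": 0, "rz": 0, "gripper": -1}
    - {"tx": -4, "ty": -1.5, "tz": 0, "rx": 0, "ry": 0, "rz": 0, "gripper": -1}
    - {"tx": -4, "ty": -1.5, "tz": 0, "rx": 0, "ry": 0, "rz": 0, "gripper": -1}
    - {"tx": -3, "ty": -1.2, "tz": 0, "rx": 0, "ry": 0, "rz": 0, "gripper": -1}
    - {"tx": -1.5, "ty": -0.6, "tz": 0, "rx": 0, "ry": 0, "rz": 0, "gripper": -1}
    - {"tx": 0, "ty": 0, "tz": 0, "rx": 0, "ry": 0, "rz": 0, "gripper": -1}

```text
clock: 22.35
eef_pos: [394.5, 224.3, 88.3]
tcp_rot: [-3.142, 0.0, 0.093]
contact_force: [-0.4, 0.5, -1.2]
opening: 0.338
```

```bash
python3 -c "
from h import *
goto(396.9,223.8,14,5.2)
p,d=r.grab_frame('scene')
cv2.imwrite('pics/s5.png',cv2.resize(p[140:260,350:530],None,fx=4,fy=4)[:,:,::-1])"
```

```text
t 22.35 pos [394.5 224.3  88.3] yaw 5.3 open 0.338 F [-0.4  0.5 -1.2]
rz deg 0.1 then cm tx,ty,tz [0.23 0.07 7.43]
```

View pics/s5.png

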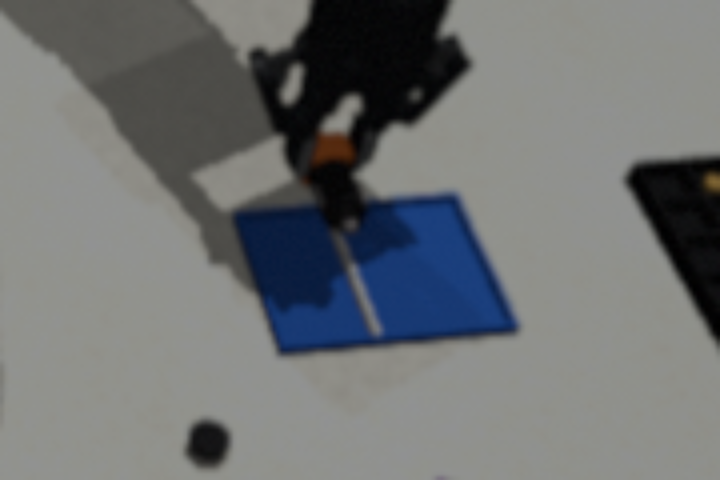

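Request:
move_arm:
  increments:
    - {"tx": 0.2, "ty": 0.1, "tz": 2, "rx": 0, "ry": 0, "rz": 0, "gripper": -1}
    - {"tx": 0, "ty": 0, "tz": 3, "rx": 0, "ry": 0, "rz": 0, "gripper": -1}
    - {"tx": 0, "ty": 0, "tz": 1.3, "rx": 0, "ry": 0, "rz": 0, "gripper": -1}
    - {"tx": 0, "ty": 0, "tz": 0.6, "rx": 0, "ry": 0, "rz": 0, "gripper": -1}
    - {"tx": 0, "ty": 0, "tz": 0.3, "rx": 0, "ry": 0, "rz": 0, "gripper": -1}
    - {"tx": 0, "ty": 0, "tz": 0.2, "rx": 0, "ry": 0, "rz": 0, "gripper": -1}
    - {"tx": 0, "ty": 0, "tz": 0.1, "rx": 0, "ry": 0, "rz": 0, "gripper": -1}
    - {"tx": 0, "ty": 0, "tz": 0, "rx": 0, "ry": 0, "rz": 0, "gripper": -1}
    - {"tx": 0, "ty": 0, "tz": 0, "rx": 0, "ry": 0, "rz": 0, "gripper": -1}

```text
clock: 23.3
eef_pos: [398.3, 223.3, 13.2]
tcp_rot: [-3.141, -0.001, 0.091]
contact_force: [0.2, 0.6, -0.7]
opening: 0.342
```

Request:
move_arm:
  increments:
    - {"tx": 0, "ty": 0, "tz": 0.1, "rx": 0, "ry": 0, "rz": 0, "gripper": -1}
    - {"tx": 0, "ty": 0, "tz": 0, "rx": 0, "ry": 0, "rz": 0, "gripper": -1}

```text
clock: 23.5
eef_pos: [398.3, 223.4, 12.2]
tcp_rot: [-3.141, -0.001, 0.091]
contact_force: [-0.5, -0.1, 4.9]
opening: 0.342
```

Request:
move_arm:
  increments:
    - {"tx": 0, "ty": 0, "tz": 0, "rx": 0, "ry": 0, "rz": 0, "gripper": -0.1}
    - {"tx": 0, "ty": 0, "tz": 0, "rx": 0, "ry": 0, "rz": 0, "gripper": 0.1}
    - {"tx": 0, "ty": 0, "tz": 0, "rx": 0, "ry": 0, "rz": 0, "gripper": 0.1}
    - {"tx": 0, "ty": 0, "tz": 0, "rx": 0, "ry": 0, "rz": 0, "gripper": 0.1}
    - {"tx": 0, "ty": 0, "tz": -1, "rx": 0, "ry": 0, "rz": 0, "gripper": 0.1}
    - {"tx": 0, "ty": 0, "tz": -3, "rx": 0, "ry": 0, "rz": 0, "gripper": 0.1}
    - {"tx": 0, "ty": 0, "tz": -4, "rx": 0, "ry": 0, "rz": 0, "gripper": 0.3}
    - {"tx": 0, "ty": 0, "tz": -4, "rx": 0, "ry": 0, "rz": 5.7, "gripper": 0.3}
    - {"tx": 3, "ty": 3, "tz": 0, "rx": 0, "ry": 0, "rz": 0, "gripper": 0.3}
    - {"tx": 3, "ty": 3.5, "tz": 0, "rx": 0, "ry": 0, "rz": 0, "gripper": 0.3}
    - {"tx": 3, "ty": 3.5, "tz": 0, "rx": 0, "ry": 0, "rz": 0, "gripper": 0.3}
    - {"tx": 3, "ty": 3.5, "tz": 0, "rx": 0, "ry": 0, "rz": 0, "gripper": 0.3}

```text
clock: 24.7
eef_pos: [517.8, 85.7, 132.9]
tcp_rot: [-3.141, -0.001, -0.008]
contact_force: [0.5, 0.8, -0.2]
opening: 0.651
```

```bash
python3 -c "
from h import *
goto(648,-62,60,-0.5)
p=measure('scene',['orange','teal'],{'orange':(395,175,470,240),'orange_z':31,'teal':(305,265,340,315)})
cv2.imwrite('pics/s6.png',cv2.resize(p[140:260,380:530],None,fx=4,fy=4)[:,:,::-1])"
```

```text
t 24.7 pos [517.8  85.7 132.9] yaw -0.48 open 0.651 F [ 0.5  0.8 -0.2]
rz deg 0.02 then cm tx,ty,tz [13.14 14.66  7.29]
orange 92 [403.3 220.8] [32.  34.7] 89.7 mean [400.4 220.2] z [25.2 31.8 33.6]
teal 115 [649.3 -61.6] [25.  22.2] 89.6 mean [649.  -61.8] z [26.7 28.8 30.2]
```

View pics/s6.png

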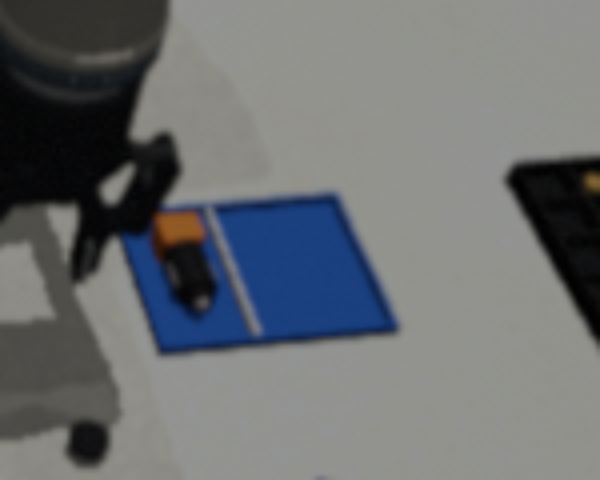

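Orange lies in the narrow pocket, crop (185,265). Next is teal.

Request:
move_arm:
  increments:
    - {"tx": 3, "ty": 3.3, "tz": 0, "rx": 0, "ry": 0, "rz": 0, "gripper": 0.3}
    - {"tx": 3.4, "ty": 3.8, "tz": 0, "rx": 0, "ry": 0, "rz": 0, "gripper": 0.3}
    - {"tx": 3.4, "ty": 3.8, "tz": 1, "rx": 0, "ry": 0, "rz": 0, "gripper": 0.3}
    - {"tx": 2, "ty": 2.3, "tz": 2, "rx": 0, "ry": 0, "rz": 0, "gripper": 0.3}
    - {"tx": 1, "ty": 1, "tz": 2, "rx": 0, "ry": 0, "rz": 0, "gripper": 0.3}
    - {"tx": 0, "ty": 0, "tz": 2, "rx": 0, "ry": 0, "rz": 0, "gripper": 0.3}
    - {"tx": 0, "ty": 0, "tz": 0, "rx": 0, "ry": 0, "rz": 0, "gripper": 0.3}
    - {"tx": 0, "ty": 0, "tz": 0, "rx": 0, "ry": 0, "rz": 0, "gripper": 0.3}

```text
clock: 25.55
eef_pos: [641.3, -53.7, 62.6]
tcp_rot: [-3.141, 0.001, -0.009]
contact_force: [-0.2, 0.3, 0.8]
opening: 0.648
```

```bash
python3 -c "
from h import *
goto(649,-62,8.3,-0.5)"
```

```text
t 25.55 pos [641.3 -53.7  62.6] yaw -0.5 open 0.648 F [-0.2  0.3  0.8]
rz deg 0.0 then cm tx,ty,tz [0.78 0.83 5.43]
```

Request:
move_arm:
  increments:
    - {"tx": 0.7, "ty": 0.8, "tz": 1, "rx": 0, "ry": 0, "rz": 0, "gripper": 0.3}
    - {"tx": 0, "ty": 0, "tz": 2.4, "rx": 0, "ry": 0, "rz": 0, "gripper": 0.3}
    - {"tx": 0, "ty": 0, "tz": 1.5, "rx": 0, "ry": 0, "rz": 0, "gripper": 0.3}
    - {"tx": 0, "ty": 0, "tz": 0.5, "rx": 0, "ry": 0, "rz": 0, "gripper": 0.3}
    - {"tx": 0, "ty": 0, "tz": 0, "rx": 0, "ry": 0, "rz": 0, "gripper": 0.3}
    - {"tx": 0, "ty": 0, "tz": 0, "rx": 0, "ry": 0, "rz": 0, "gripper": -1}
    - {"tx": 0, "ty": 0, "tz": 0, "rx": 0, "ry": 0, "rz": 0, "gripper": -1}
    - {"tx": 0, "ty": 0, "tz": 0, "rx": 0, "ry": 0, "rz": 0, "gripper": -1}
    - {"tx": 0, "ty": 0, "tz": 0, "rx": 0, "ry": 0, "rz": 0, "gripper": -1}
    - {"tx": 0, "ty": 0, "tz": 0, "rx": 0, "ry": 0, "rz": 0, "gripper": -1}
    - {"tx": 0, "ty": 0, "tz": 0, "rx": 0, "ry": 0, "rz": 0, "gripper": -1}
  squeeze: 40

```text
clock: 26.65
eef_pos: [649.4, -62.0, 9.3]
tcp_rot: [3.141, -0.002, -0.009]
contact_force: [-1.9, 0.3, 6.6]
opening: 0.344
```

Request:
move_arm:
  increments:
    - {"tx": 0, "ty": 0, "tz": -1, "rx": 0, "ry": 0, "rz": 0, "gripper": -1}
    - {"tx": 0, "ty": 0, "tz": -4, "rx": 0, "ry": 0, "rz": 0, "gripper": -1}
    - {"tx": 0, "ty": 0, "tz": -3, "rx": 0, "ry": 0, "rz": -7.4, "gripper": -1}
    - {"tx": 0, "ty": 0, "tz": 0, "rx": 0, "ry": 0, "rz": -7.3, "gripper": -1}
    - {"tx": -2.9, "ty": 2.3, "tz": 0, "rx": 0, "ry": 0, "rz": 0, "gripper": -1}
    - {"tx": -3.6, "ty": 2.7, "tz": 0, "rx": 0, "ry": 0, "rz": 0, "gripper": -1}
    - {"tx": -3.6, "ty": 2.7, "tz": 0, "rx": 0, "ry": 0, "rz": 0, "gripper": -1}
    - {"tx": -3.6, "ty": 2.7, "tz": 0, "rx": 0, "ry": 0, "rz": 0, "gripper": -1}
    - {"tx": -3.6, "ty": 2.7, "tz": 0, "rx": 0, "ry": 0, "rz": 0, "gripper": -1}
    - {"tx": -3.6, "ty": 2.7, "tz": 0, "rx": 0, "ry": 0, "rz": 0, "gripper": -1}
    - {"tx": -3.6, "ty": 2.7, "tz": 0, "rx": 0, "ry": 0, "rz": 0, "gripper": -1}
    - {"tx": -2, "ty": 1.5, "tz": 0, "rx": 0, "ry": 0, "rz": 0, "gripper": -1}

```text
clock: 27.85
eef_pos: [438.6, -322.8, 88.8]
tcp_rot: [3.141, 0.0, 0.246]
contact_force: [0.4, 0.5, -0.1]
opening: 0.339
```

Request:
move_arm:
  increments:
    - {"tx": 0, "ty": 0, "tz": 0, "rx": 0, "ry": 0, "rz": 0, "gripper": -1}
    - {"tx": 0, "ty": 0, "tz": 0, "rx": 0, "ry": 0, "rz": 0, "gripper": -1}

```text
clock: 28.05
eef_pos: [440.6, -321.1, 88.6]
tcp_rot: [3.141, -0.0, 0.246]
contact_force: [0.3, -0.4, -1.3]
opening: 0.339
```

```bash
python3 -c "
from h import *
goto(438.2,-326.6,13.3,14.2)"
```

```text
t 28.05 pos [ 440.6 -321.1   88.6] yaw 14.11 open 0.339 F [ 0.3 -0.4 -1.3]
rz deg -0.09 then cm tx,ty,tz [-0.37  0.47  7.53]
```

Request:
move_arm:
  increments:
    - {"tx": -0.4, "ty": 0.5, "tz": 1, "rx": 0, "ry": 0, "rz": 0, "gripper": -1}
    - {"tx": 0, "ty": 0, "tz": 3, "rx": 0, "ry": 0, "rz": 0, "gripper": -1}
    - {"tx": 0, "ty": 0, "tz": 2, "rx": 0, "ry": 0, "rz": 0, "gripper": -1}
    - {"tx": 0, "ty": 0, "tz": 0.8, "rx": 0, "ry": 0, "rz": 0, "gripper": -1}
    - {"tx": 0, "ty": 0, "tz": 0.4, "rx": 0, "ry": 0, "rz": 0, "gripper": -1}
    - {"tx": 0, "ty": 0, "tz": 0.2, "rx": 0, "ry": 0, "rz": 0, "gripper": -1}
    - {"tx": 0, "ty": 0, "tz": 0.1, "rx": 0, "ry": 0, "rz": 0, "gripper": -1}
    - {"tx": 0, "ty": 0, "tz": 0, "rx": 0, "ry": 0, "rz": 0, "gripper": -1}
    - {"tx": 0, "ty": 0, "tz": 0, "rx": 0, "ry": 0, "rz": 0, "gripper": -1}

```text
clock: 28.95
eef_pos: [438.5, -326.9, 13.8]
tcp_rot: [3.141, -0.001, 0.248]
contact_force: [0.6, 0.9, -0.6]
opening: 0.341
```

Request:
move_arm:
  increments:
    - {"tx": 0, "ty": 0, "tz": 0.1, "rx": 0, "ry": 0, "rz": 0, "gripper": -1}
    - {"tx": 0, "ty": 0, "tz": 0.05, "rx": 0, "ry": 0, "rz": 0, "gripper": -1}
    - {"tx": 0, "ty": 0, "tz": 0, "rx": 0, "ry": 0, "rz": 0, "gripper": -1}

```text
clock: 29.25
eef_pos: [438.3, -326.8, 12.2]
tcp_rot: [3.141, -0.0, 0.248]
contact_force: [-1.8, 0.6, 5.8]
opening: 0.343
```

Request:
move_arm:
  increments:
    - {"tx": 0, "ty": 0, "tz": 0, "rx": 0, "ry": 0, "rz": 0, "gripper": -0.1}
    - {"tx": 0, "ty": 0, "tz": 0, "rx": 0, "ry": 0, "rz": 0, "gripper": 0.05}
    - {"tx": 0, "ty": 0, "tz": 0, "rx": 0, "ry": 0, "rz": 0, "gripper": 0.05}
    - {"tx": 0, "ty": 0, "tz": 0, "rx": 0, "ry": 0, "rz": 0, "gripper": 0.05}
    - {"tx": 0, "ty": 0, "tz": -1, "rx": 0, "ry": 0, "rz": 0, "gripper": 0.05}
    - {"tx": 0, "ty": 0, "tz": -3, "rx": 0, "ry": 0, "rz": 0, "gripper": 0.05}
    - {"tx": 0, "ty": 0, "tz": -4, "rx": 0, "ry": 0, "rz": 0, "gripper": 0.05}
    - {"tx": 2, "ty": 0, "tz": -1, "rx": 0, "ry": 0, "rz": 7.8, "gripper": 0.05}
    - {"tx": 3, "ty": 0, "tz": 0, "rx": 0, "ry": 0, "rz": 7.7, "gripper": 0.05}
    - {"tx": 3, "ty": 0, "tz": 0, "rx": 0, "ry": 0, "rz": 7.7, "gripper": 0.05}
    - {"tx": 0, "ty": 0, "tz": 0, "rx": 0, "ry": 0, "rz": 0, "gripper": 0.05}
    - {"tx": 0, "ty": 0, "tz": 0, "rx": 0, "ry": 0, "rz": 0, "gripper": 0.05}

```text
clock: 30.45
eef_pos: [517.3, -318.8, 101.9]
tcp_rot: [3.142, 0.0, -0.155]
contact_force: [-0.3, 0.6, 0.7]
opening: 0.528
```

```bash
python3 -c "
from h import *
goto(597.5,-294.8,50,-9)
p=measure('scene',['green'],{'green':(205,255,240,285)})
u=px(np.ones((30,35),bool))+[205,255]; d=r.grab_frame('scene')[1]; X=cloud('scene',u,d[u[:,1],u[:,0]]); s=(X[:,2]>14)&(X[:,2]<24); P=onplane('scene',u[s],18)[:,:2]; print('socket',*rect(P),P.mean(0))
cv2.imwrite('pics/s7.png',cv2.resize(p[160:300,180:350],None,fx=4,fy=4)[:,:,::-1])"
```

```text
t 30.45 pos [ 517.3 -318.8  101.9] yaw -8.86 open 0.528 F [-0.3  0.6  0.7]
rz deg 0.14 then cm tx,ty,tz [ 7.55 -3.61  5.19]
green 72 [ 598.7 -294.7] [27.3 43.1] 81.3 mean [ 606.6 -289.9] z [3.4 5.  7.5]
socket [ 598.9 -294.5] [21.2 30.2] 82.5 [ 598.69907785 -294.63360627]
```

View pics/s7.png

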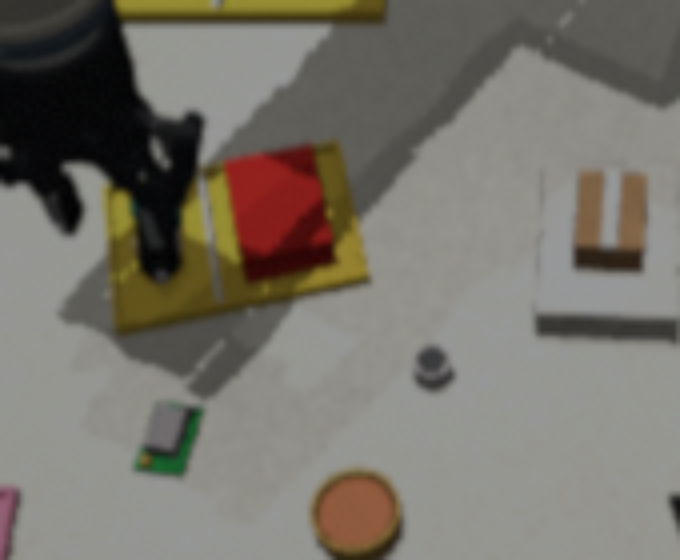

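The green board is at crop (168,437), untouched; teal is in the narrow pocket (155,235), partly behind a finger. Moving to the green board.

Request:
move_arm:
  increments:
    - {"tx": 3, "ty": -1.4, "tz": 0, "rx": 0, "ry": 0, "rz": 0, "gripper": 0.05}
    - {"tx": 3, "ty": -1.5, "tz": 2, "rx": 0, "ry": 0, "rz": 0, "gripper": 0.05}
    - {"tx": 1.6, "ty": -0.7, "tz": 2, "rx": 0, "ry": 0, "rz": 0, "gripper": 0.05}
    - {"tx": 0, "ty": 0, "tz": 1, "rx": 0, "ry": 0, "rz": 0, "gripper": 0.05}
    - {"tx": 0, "ty": 0, "tz": 0, "rx": 0, "ry": 0, "rz": 0, "gripper": 0.05}
    - {"tx": 0, "ty": 0, "tz": 0, "rx": 0, "ry": 0, "rz": 0, "gripper": 0.05}
    - {"tx": 0, "ty": 0, "tz": 0, "rx": 0, "ry": 0, "rz": 0, "gripper": 0.05}

```text
clock: 31.25
eef_pos: [597.4, -296.1, 52.7]
tcp_rot: [3.141, -0.001, -0.158]
contact_force: [0.0, 0.5, 1.0]
opening: 0.529
```

```bash
python3 -c "
from h import *
goto(598.5,-294.6,6.5,-8.9)"
```

```text
t 31.25 pos [ 597.4 -296.1   52.7] yaw -9.04 open 0.529 F [0.  0.5 1. ]
rz deg -0.14 then cm tx,ty,tz [ 0.08 -0.17  4.62]
```

Request:
move_arm:
  increments:
    - {"tx": 0.05, "ty": -0.15, "tz": 2, "rx": 0, "ry": 0, "rz": 0, "gripper": 0.05}
    - {"tx": 0, "ty": 0, "tz": 1.6, "rx": 0, "ry": 0, "rz": 0, "gripper": 0.05}
    - {"tx": 0, "ty": 0, "tz": 0.7, "rx": 0, "ry": 0, "rz": 0, "gripper": 0.05}
    - {"tx": 0, "ty": 0, "tz": 0.3, "rx": 0, "ry": 0, "rz": 0, "gripper": 0.05}
    - {"tx": 0, "ty": 0, "tz": 0, "rx": 0, "ry": 0, "rz": 0, "gripper": 0.05}
    - {"tx": 0, "ty": 0, "tz": 0, "rx": 0, "ry": 0, "rz": 0, "gripper": -1}
    - {"tx": 0, "ty": 0, "tz": 0, "rx": 0, "ry": 0, "rz": 0, "gripper": -1}
    - {"tx": 0, "ty": 0, "tz": 0, "rx": 0, "ry": 0, "rz": 0, "gripper": -1}
    - {"tx": 0, "ty": 0, "tz": 0, "rx": 0, "ry": 0, "rz": 0, "gripper": -1}
    - {"tx": 0, "ty": 0, "tz": 0, "rx": 0, "ry": 0, "rz": 0, "gripper": -1}
    - {"tx": 0, "ty": 0, "tz": 0, "rx": 0, "ry": 0, "rz": 0, "gripper": -1}
  squeeze: 30

```text
clock: 32.35
eef_pos: [599.2, -294.3, 6.4]
tcp_rot: [3.141, -0.001, -0.157]
contact_force: [0.1, 0.1, 5.8]
opening: 0.223
```

Request:
move_arm:
  increments:
    - {"tx": 0, "ty": 0, "tz": -1, "rx": 0, "ry": 0, "rz": 0, "gripper": -1}
    - {"tx": 0, "ty": 0, "tz": -4, "rx": 0, "ry": 0, "rz": 0, "gripper": -1}
    - {"tx": 0, "ty": 0, "tz": -4, "rx": 0, "ry": 0, "rz": -7.1, "gripper": -1}
    - {"tx": 0, "ty": 0, "tz": -3, "rx": 0, "ry": 0, "rz": -7.1, "gripper": -1}
    - {"tx": -0.6, "ty": -2.5, "tz": 0, "rx": 0, "ry": 0, "rz": 0, "gripper": -1}
    - {"tx": -0.9, "ty": -4, "tz": 0, "rx": 0, "ry": 0, "rz": 0, "gripper": -1}
    - {"tx": -1, "ty": -4.5, "tz": 0, "rx": 0, "ry": 0, "rz": 0, "gripper": -1}
    - {"tx": -1, "ty": -4.5, "tz": 0, "rx": 0, "ry": 0, "rz": 0, "gripper": -1}
    - {"tx": -1, "ty": -4.5, "tz": 0, "rx": 0, "ry": 0, "rz": 0, "gripper": -1}
    - {"tx": -1, "ty": -4.5, "tz": 0, "rx": 0, "ry": 0, "rz": 0, "gripper": -1}
    - {"tx": -1, "ty": -4.5, "tz": 0, "rx": 0, "ry": 0, "rz": 0, "gripper": -1}
    - {"tx": -1, "ty": -4.5, "tz": 0, "rx": 0, "ry": 0, "rz": 0, "gripper": -1}

```text
clock: 33.55
eef_pos: [492.8, 34.4, 126.2]
tcp_rot: [-3.142, -0.0, 0.09]
contact_force: [0.7, 1.4, 0.3]
opening: 0.226
```

```bash
python3 -c "
from h import *
goto(411.6,304.5,60,5.2)"
```

```text
t 33.55 pos [492.8  34.4 126.2] yaw 5.18 open 0.226 F [0.7 1.4 0.3]
rz deg -0.02 then cm tx,ty,tz [ -5.64 -27.64   6.62]
```

Request:
move_arm:
  increments:
    - {"tx": -0.9, "ty": -4.4, "tz": 0, "rx": 0, "ry": 0, "rz": 0, "gripper": -1}
    - {"tx": -0.9, "ty": -4.4, "tz": 0, "rx": 0, "ry": 0, "rz": 0, "gripper": -1}
    - {"tx": -0.9, "ty": -4.4, "tz": 0, "rx": 0, "ry": 0, "rz": 0, "gripper": -1}
    - {"tx": -0.9, "ty": -4.4, "tz": 0, "rx": 0, "ry": 0, "rz": 0, "gripper": -1}
    - {"tx": -0.9, "ty": -4.2, "tz": 0, "rx": 0, "ry": 0, "rz": 0, "gripper": -1}
    - {"tx": -0.7, "ty": -3.5, "tz": 1, "rx": 0, "ry": 0, "rz": 0, "gripper": -1}
    - {"tx": -0.3, "ty": -1.5, "tz": 2, "rx": 0, "ry": 0, "rz": 0, "gripper": -1}
    - {"tx": 0, "ty": 0, "tz": 2, "rx": 0, "ry": 0, "rz": 0, "gripper": -1}
    - {"tx": 0, "ty": 0, "tz": 1, "rx": 0, "ry": 0, "rz": 0, "gripper": -1}
    - {"tx": 0, "ty": 0, "tz": 0, "rx": 0, "ry": 0, "rz": 0, "gripper": -1}
    - {"tx": 0, "ty": 0, "tz": 0, "rx": 0, "ry": 0, "rz": 0, "gripper": -1}

```text
clock: 34.65
eef_pos: [414.9, 294.5, 66.1]
tcp_rot: [-3.142, 0.0, 0.09]
contact_force: [0.5, 1.2, 0.1]
opening: 0.222
```

```bash
python3 -c "
from h import *
goto(411.6,304.5,11,5.2)
p,d=r.grab_frame('scene')
cv2.imwrite('pics/s8.png',cv2.resize(p[140:260,380:530],None,fx=4,fy=4)[:,:,::-1])"
```

```text
t 34.65 pos [414.9 294.5  66.1] yaw 5.16 open 0.222 F [0.5 1.2 0.1]
rz deg -0.04 then cm tx,ty,tz [-0.23 -1.03  5.51]
```

View pics/s8.png

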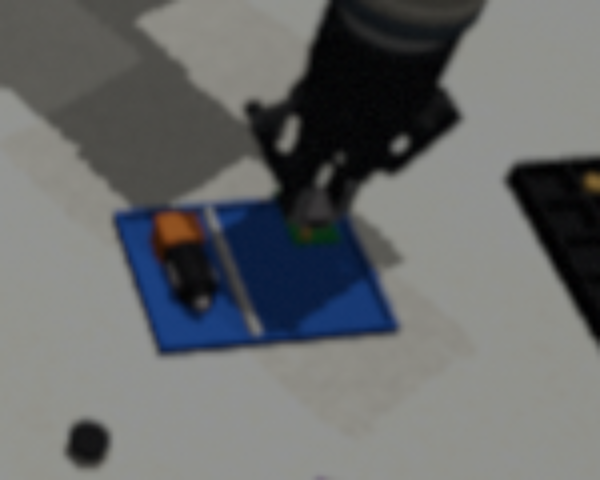

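The board hangs level over the wide pocket, at crop (315,225). Lowering.

Request:
move_arm:
  increments:
    - {"tx": -0.2, "ty": -0.8, "tz": 1.5, "rx": 0, "ry": 0, "rz": 0, "gripper": -1}
    - {"tx": 0, "ty": 0, "tz": 2, "rx": 0, "ry": 0, "rz": 0, "gripper": -1}
    - {"tx": 0, "ty": 0, "tz": 1, "rx": 0, "ry": 0, "rz": 0, "gripper": -1}
    - {"tx": 0, "ty": 0, "tz": 0.6, "rx": 0, "ry": 0, "rz": 0, "gripper": -1}
    - {"tx": 0, "ty": 0, "tz": 0.3, "rx": 0, "ry": 0, "rz": 0, "gripper": -1}
    - {"tx": 0, "ty": 0, "tz": 0.1, "rx": 0, "ry": 0, "rz": 0, "gripper": -1}
    - {"tx": 0, "ty": 0, "tz": 0, "rx": 0, "ry": 0, "rz": 0, "gripper": -1}
    - {"tx": 0, "ty": 0, "tz": 0, "rx": 0, "ry": 0, "rz": 0, "gripper": -1}

```text
clock: 35.5
eef_pos: [412.2, 302.7, 11.1]
tcp_rot: [-3.141, -0.001, 0.091]
contact_force: [0.5, -0.5, -0.8]
opening: 0.227
```

Request:
move_arm:
  increments:
    - {"tx": 0, "ty": 0, "tz": 0.1, "rx": 0, "ry": 0, "rz": 0, "gripper": -1}
    - {"tx": 0, "ty": 0, "tz": 0.1, "rx": 0, "ry": 0, "rz": 0, "gripper": -1}
    - {"tx": 0, "ty": 0, "tz": 0, "rx": 0, "ry": 0, "rz": 0, "gripper": -1}

```text
clock: 35.8
eef_pos: [412.1, 302.7, 9.4]
tcp_rot: [-3.141, -0.0, 0.091]
contact_force: [-1.7, -0.9, 9.5]
opening: 0.224
```

Contact made. Releasing, lifting, and retreating.

Request:
move_arm:
  increments:
    - {"tx": 0, "ty": 0, "tz": 0, "rx": 0, "ry": 0, "rz": 0, "gripper": -0.4}
    - {"tx": 0, "ty": 0, "tz": 0, "rx": 0, "ry": 0, "rz": 0, "gripper": -0.1}
    - {"tx": 0, "ty": 0, "tz": 0, "rx": 0, "ry": 0, "rz": 0, "gripper": -0.1}
    - {"tx": 0, "ty": 0, "tz": 0, "rx": 0, "ry": 0, "rz": 0, "gripper": -0.1}
    - {"tx": 0, "ty": 0, "tz": -1, "rx": 0, "ry": 0, "rz": 0, "gripper": -0.1}
    - {"tx": 0, "ty": 0, "tz": -4, "rx": 0, "ry": 0, "rz": 0, "gripper": -0.1}
    - {"tx": 0, "ty": 0, "tz": -4, "rx": 0, "ry": 0, "rz": 0, "gripper": -0.1}
    - {"tx": 0, "ty": 0, "tz": -4, "rx": 0, "ry": 0, "rz": 0, "gripper": -0.1}
    - {"tx": -2, "ty": -4, "tz": -2, "rx": 0, "ry": 0, "rz": 0, "gripper": -0.1}
    - {"tx": -2, "ty": -4, "tz": 0, "rx": 0, "ry": 0, "rz": 0, "gripper": -0.1}
    - {"tx": -2, "ty": -4, "tz": 0, "rx": 0, "ry": 0, "rz": 0, "gripper": -0.1}
    - {"tx": 0, "ty": -4, "tz": 0, "rx": 0, "ry": 0, "rz": 0, "gripper": -0.1}

```text
clock: 37.0
eef_pos: [335.2, 457.2, 159.8]
tcp_rot: [3.142, 0.0, 0.091]
contact_force: [1.2, -0.6, -0.3]
opening: 0.451
```

Request:
move_arm:
  increments:
    - {"tx": -1, "ty": -4, "tz": 0, "rx": 0, "ry": 0, "rz": 0, "gripper": -0.1}
    - {"tx": 0, "ty": 0, "tz": 0, "rx": 0, "ry": 0, "rz": 0, "gripper": -0.1}
    - {"tx": 0, "ty": 0, "tz": 0, "rx": 0, "ry": 0, "rz": 0, "gripper": -0.1}

```text
clock: 37.3
eef_pos: [323.4, 495.7, 158.9]
tcp_rot: [3.141, 0.0, 0.093]
contact_force: [-0.1, -0.7, 0.4]
opening: 0.453
```

```bash
python3 -c "
from h import *
state()
p=measure('top',['orange','teal','green','purple','red','brown'],{'orange':(190,180,240,232),'orange_z':31,'teal':(360,165,436,228),'teal_z':31,'green':(170,175,215,235),'green_z':7,'red':(360,165,436,228),'red_z':33,'brown_z':58})
s,d=r.grab_frame('scene')
a=cv2.resize(p[120:240,165:445],(784,336)); b=cv2.resize(s[160:290,180:500],None,fx=2.45,fy=2.45)[:260]
b=cv2.resize(s[150:250,200:490],(784,270))
cv2.imwrite('pics/f.png',np.vstack([a,b])[:,:,::-1])"
```

```text
t 37.3 pos [323.4 495.7 158.9] yaw 5.3 open 0.453 F [-0.1 -0.7  0.4]
orange 98 [397.1 220.2] [22.4 31.3] 0.8 mean [396.5 220.8] z [27.4 29.9 33.9]
teal 98 [ 435.5 -324.1] [24.3 31.8] 14.0 mean [ 435.6 -324.3] z [26.9 30.3 33.2]
green 67 [411.  302.5] [43.8 29.2] 6.4 mean [412.  299.6] z [ 4.4  7.2 11.6]
purple 80 [600.8 285.6] [30.5 45.9] 68.6 mean [599.9 282.8] z [1.  4.6 7.2]
red 625 [ 439.3 -243.1] [80.6 59.3] 14.7 mean [ 439.3 -243.1] z [29.9 32.8 35.6]
brown 249 [467.5 -28.8] [42.9 58.6] 85.6 mean [467.4 -29. ] z [54.7 57.6 60.7]
```

View pics/f.png

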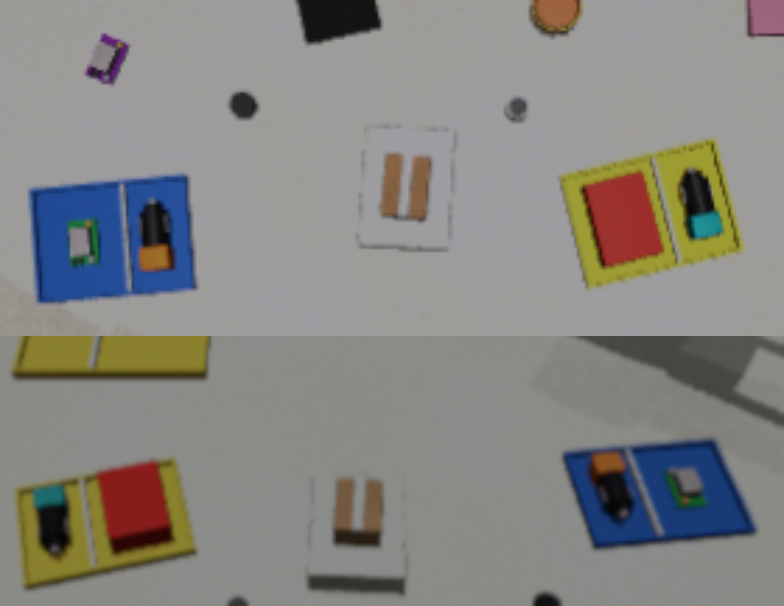

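The final picture shows both kits filled with everything lying flat, the brown carton centred on the white one, and the purple board unmoved. Signing off.

```bash
python3 -c "
from rig import r
print(r.sign_off())"
```

```text
the job is handed in; nothing more can be done
None
```

Both kits are made up and the job is handed in, with about 37 s on the robot's clock of the 144 s allowed. I lifted the brown carton onto the mat, put the red carton in the small yellow tray's wide pocket, and set the brown one back on the stock carton. Then I placed the orange charger, the teal charger and the green board.

**Last checks (both cameras, arm clear):**
- **Fit:** Every item is inside its pocket. Heights match lying flat: red top 33 mm, charger heads about 30 mm (31 expected), green board surface 7 mm.
- **Brown carton:** It sits about 1–3 mm from the centre I measured for the stock carton.
- **Purple board:** It is where it was, to within 0.3 mm.
- **Set-downs:** I lowered each item until it touched. Force readings were 13 N or less, and the brown carton's last reading was only 1 N, so I lowered it another 0.5 mm before letting go.

No final check failed. The first few move calls were refused as invalid, until I gave every field in each row. The two cameras' position measurements differed by up to about 5 mm, which is well inside the pocket clearances.

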